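Hang the drained flask rings on the hook, large behind small

TASK

Two of the washed flask support rings in the draining rack are dry: hang them on the arm of the hook stand, first the large blue one, well back on the half of the arm next to the post, then the small orange one in front of it. Leave both hanging freely and leave the white ring standing in the rack.

Things in the scene. Friction and masses are not known exactly. Their poses are not given: they have to be found in the camera images.
- hook_root (a point): Hook stand, fixed: slim steel post 204 mm tall, 16 mm thick, on a white base, with one level red-coated arm 10 mm thick pointing away from the robot. Point: on the arm's centre line at the post's axis, 200 mm above the table. x along the arm to its tip, z up. Level for 148 mm, then the tip turns up: it ends at x = 156 mm and reaches 17 mm above the centre line. Rings go on only over the tip.
- blue_ring_center (a point): Large ring: rigid blue plastic, 150 mm outside, 84 mm hole, 20 mm thick, 0.2 kg. Point: centre of the hole; x is the ring's axis (level), z up. Stands on edge in a slot of the draining rack, centre 93 mm above the table. Can be pinched across its thickness at the top of the rim (33 mm of plastic above the hole) and lifted straight up. Hung, its centre is 37 mm below the arm's centre line.
- orange_ring_center (a point): Small ring: rigid orange plastic, 110 mm outside, 46 mm hole, 20 mm thick, 0.13 kg. Point: centre of the hole; x is the ring's axis (level), z up. Stands on edge in another slot of the rack, centre 69 mm above the table, 32 mm of plastic above the hole; lifts straight up. Hung, its centre is 18 mm below the arm's centre line.
- white_ring_center (a point): Middle-sized ring, not to be moved: white plastic, 130 mm outside, 66 mm hole, 20 mm thick, on edge in the third slot, centre 81 mm above the table. Point: centre of the hole; x is its axis. The rack's three slots lie in a row along the rings' axes, 80 mm apart; any ring may be in any slot; slot pins end 53 mm above the table.
There are look-alikes about, which are no part of the job. What is meant by the part that bears blue_ring_center is not turquoise or yellow, and is the smaller of those in its own colour.

How it is judged:
On the way, in this order (a step that is already met when the one before it is completed fails the run):
1. the blue ring hangs on the rear part of the arm, let go, before the orange ring is hung (x of blue_ring_center in the frame of hook_root between 0.005 and 0.09 m and y of blue_ring_center in the frame of hook_root between -0.02 and 0.02 m and z of blue_ring_center in the frame of hook_root between -0.049 and -0.025 m and angle between the x axis of blue_ring_center and the x axis of hook_root, either way round below 0.4 rad and linear speed of blue_ring below 0.03 m/s and contact force between the fingers and blue_ring below 0.1 N), for 0.2 s.
2. the orange ring hangs on the arm in front of the blue ring, let go (x of orange_ring_center in the frame of hook_root between 0.03 and 0.143 m and y of orange_ring_center in the frame of hook_root between -0.02 and 0.02 m and z of orange_ring_center in the frame of hook_root between -0.03 and -0.006 m and angle between the x axis of orange_ring_center and the x axis of hook_root, either way round below 0.4 rad and linear speed of orange_ring below 0.03 m/s and contact force between the fingers and orange_ring below 0.1 N), for 0.2 s.
At the end, for the whole second after the job is handed in: Both rings hang still, let go, on the arm: blue centre 5 to 90 mm from the post axis, orange centre in front of it at 30 to 143 mm; each within 20 mm sideways and 12 mm of hanging height, axis within 0.4 rad of the arm. White ring still in its slot (within 30 mm) (all of step 1 and all of step 2); the robot touches nothing.
It fails at once if the white ring is moved more than 30 mm from where it stood (distance of white_ring_center from where it was at the start of the episode above 0.03 m).
It also fails if it takes over 51 s, if anything falls off the work surface, if the arm or the gripper's body presses on something with over 40 N, if the wrist force passes 120 N, or if a joint passes its speed limit or range.

ROBOT

A 7-joint arm with a two-finger parallel gripper is mounted at the origin on the work surface. World frame = base frame: x ahead of the robot, y to its left, z up, the work surface at z = 0. Lengths are in m, angles in rad, forces in N, time in s.
With the tool pointing down it reaches from about 0.425 to 0.875 m from the base axis. Payload 4.7 kg.
Tool frame: the origin (TCP) lies midway between the tips of the shut fingers; the grasp point (between the pads) lies 19 mm behind it; x points along the fingers, y is the direction in which the jaws open and shut, and the axes are right-handed (so a half turn about x gives the same grasp; the last joint's range is limited). The gripper opens to 87 mm and grips with 3 to 60 N. Pads are 19 mm wide; open, the fingers measure 117 mm over their backs; the gripper's body (75 mm by 190 mm) begins 51 mm behind the grasp point.
Start: joints at [-1.125, 0.321, -0.07, 1.45, 0.023, 1.371, -0.057], TCP at [0.272, 0.59, 0.223] pointing down, gripper open.
Joint ranges: [-2.86, 2.86], [-0.3, 2.09], [-1.38, 1.24], [0.06, 2.45], [-1.56, 4.7], [0.09, 2.05], [-2.69, 2.69]. Speed limits (rad/s): [2.57, 2.57, 3.14, 3.14, 3.14, 3.14, 3.14].

INTERFACE

Orientations are given as a rotation vector (axis times angle).
In Python, from bench import ctrl gives the robot as it stands. The module is installed in compiled form; this text tells all that it offers.
- The arm moves only by the shell command python3 -m jog 'ROWS' [FORCE]. ROWS is JSON, a list of rows, each an object with "rot": the turn, a rotation vector about the tool's x, y, z in units of 5 degrees (1.0 is 5 degrees), a list of three; "travel": the shift along the tool's x, y, z in units of 0.3 m (1.0 is 0.3 m), a list of three; "jaw": the closure, from -1 (fully open) to 1 (shut), so that 0 is half open. In form: [{"rot": [ax, ay, az], "travel": [tx, ty, tz], "jaw": jaw}, ...]. A call has 1 to 8 rows; each row shifts and turns the commanded pose from where the row before left it, along the tool's axes as they then stand; what a row does not reach is not made up. A row lasts 1/10 s, in which the tool goes at most 50 mm and 8.59 degrees, less where a joint would pass 70% of its speed; a pose out of reach is approached as far as the arm can. A call with a number of a shift or a turn outside -1 to 1 is refused whole. A call with a gripper value outside its range is refused whole. The fingers move at their own pace and stop on an object; FORCE is the grip in N (left out, the last holds). Time passes only in rows, so rows that do not move let the fingers close. It gives the time, the measured TCP pose, the force and the opening at its end, in the units of the state.
- ctrl.get_state(): the state, without advancing time (a new reading comes with each control period).
- ctrl.get_image(name): name is "scene" or "top" or "wrist"; returns the picture (420x560x3 uint8, red, green, blue); there is no depth.
- ctrl.camera_model(name): a dict with "mtx" (3x3 intrinsics, pixels), "extrinsics" (4x4, takes a point from world to camera coordinates); the wrist camera has in their place "hand_eye" (4x4, takes a point from camera to tool coordinates, whose origin is the TCP and whose axes are the tool frame's). Camera axes: x right, y up, looking along -z (the intrinsics and any distortion apply to the point x, -y, -z); pixel columns grow to the right and rows downward; lengths in m; the calibration is good to about 2 mm. A picture is of the moment at which its call begins: read the wrist's pose just before it. camera_model takes no time and is no camera call.
- ctrl.close_job(): hands the job in, once; it reports no verdict.
The state is a dict: "time": time; "joint_positions": joint angles; "qd": joint speeds; "joint_torque": joint torques, N m; "position": TCP position; "tool_rot": TCP orientation; "ft_force": force on the tool from outside, world axes, zero at the start; "torque": the same for the moment, N m; "grip_width": opening from 0.0 (shut) to 1.0 (fully open).
Only numpy, scipy, OpenCV 4.12 (cv2) and the standard library are available. Lean on these libraries where they do the work, as an engineer would, in place of code of your own. Each camera call takes 0.05 s, during which the arm holds its last target.

## Working session

There is one attempt and no reset: what is moved stays moved. The work goes in short steps, Python scripts to look and compute and a shell command to move; the robot and the scene stay as the last step left them, time stands still between calls to the robot, and variables do not carry over. Pictures are saved under pics/ and viewed, and the job is handed in when it is done.

```bash
mkdir -p pics
python3 - <<'E'
from bench import ctrl
import cv2, numpy as np
np.set_printoptions(precision=4,suppress=True)
s=ctrl.get_state()
for k in s: print(k,np.array(s[k]))
for n in ["scene","top","wrist"]:
    im=ctrl.get_image(n); cv2.imwrite(f"pics/{n}0.png",im[:,:,::-1])
    m=ctrl.camera_model(n)
    for k in m: print(n,k,np.array(m[k]))
E
```

```text
time 0.0
joint_positions [-1.1249  0.3218 -0.0701  1.4517  0.0226  1.3708 -0.0569]
qd [ 0.0002  0.0005  0.0008 -0.0011  0.0002  0.0001 -0.0013]
joint_torque [  0.0011 -49.1306  -0.4033 -31.2518  -0.064    0.0438   0.0002]
position [0.2718 0.5898 0.2214]
tool_rot [ 0.3371  1.5445 -0.3401]
ft_force [ 0.7662  0.4986 -0.1472]
torque [ 0.0336 -0.0643  0.0362]
grip_width 0.997741057792361
scene mtx [[494.5753   0.     277.8242]
 [  0.     494.5753 209.6771]
 [  0.       0.       1.    ]]
scene extrinsics [[ 0.3431  0.9393  0.0077  0.03  ]
 [-0.7695  0.2764  0.5757  0.3114]
 [ 0.5386 -0.2034  0.8176 -1.9907]
 [ 0.      0.      0.      1.    ]]
top mtx [[421.7059   0.     275.744 ]
 [  0.     421.7059 208.7126]
 [  0.       0.       1.    ]]
top extrinsics [[ 0.022  -0.9997  0.0137 -0.1918]
 [ 0.9838  0.0241  0.1774 -0.4854]
 [-0.1777  0.0096  0.984  -1.3697]
 [ 0.      0.      0.      1.    ]]
wrist mtx [[319.3532   0.     280.1719]
 [  0.     319.3532 210.7722]
 [  0.       0.       1.    ]]
wrist hand_eye [[-0.      0.2531 -0.9675 -0.162 ]
 [ 1.     -0.0015 -0.0004 -0.0001]
 [-0.0016 -0.9675 -0.2531 -0.0695]
 [ 0.      0.      0.      1.    ]]
```

View pics/scene0.png

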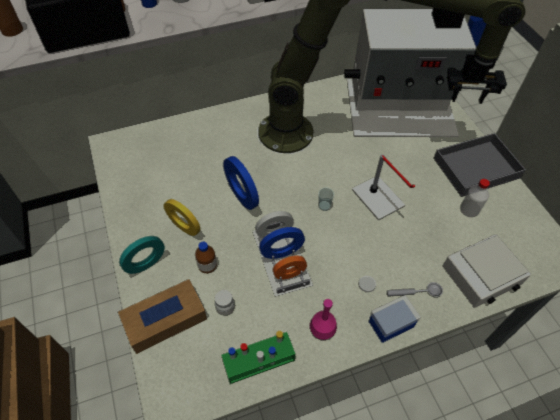

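View pics/top0.png

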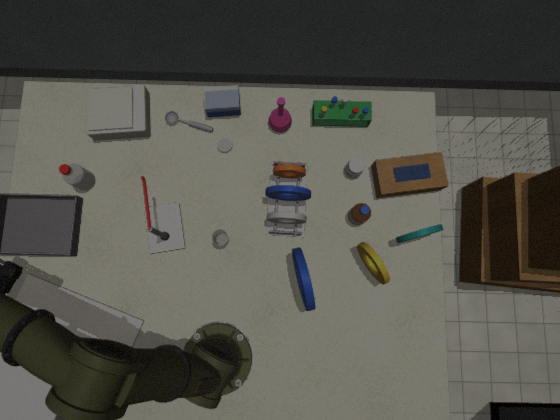

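View pics/wrist0.png

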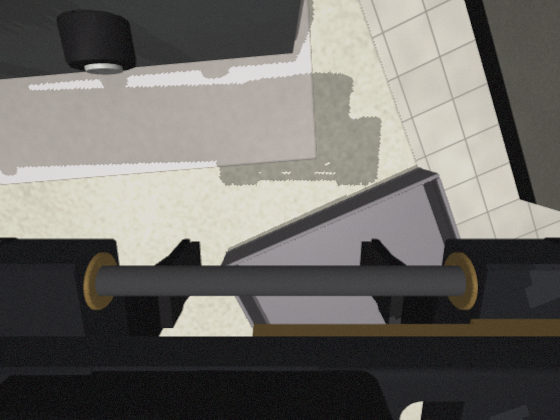

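Run:
```python
import cv2,numpy as np
t=cv2.imread("pics/top0.png");s=cv2.imread("pics/scene0.png")
a=cv2.resize(t[145:250,225:330],None,fx=5.5,fy=5.5,interpolation=2)
cv2.imwrite("pics/c_rack.png",a)
b=cv2.resize(t[165:260,130:195],None,fx=6,fy=6,interpolation=2)
c=cv2.resize(s[145:225,345:425],None,fx=5,fy=5,interpolation=2)
h=np.zeros((580,800,3),np.uint8);h[:b.shape[0],:b.shape[1]]=b;h[:400,395:795]=c
cv2.imwrite("pics/c_hook.png",h)
cv2.imwrite("pics/c_rs.png",cv2.resize(s[145:300,210:330],None,fx=3.8,fy=3.8,interpolation=2))
```

```text
(no output)
```

View pics/c_rack.png

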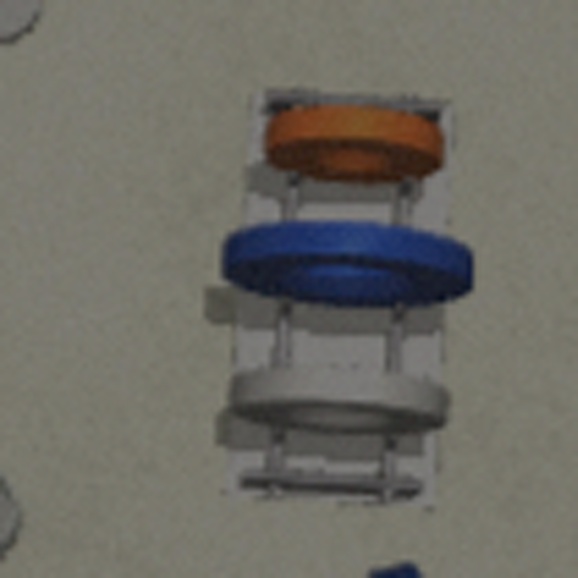

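View pics/c_hook.png

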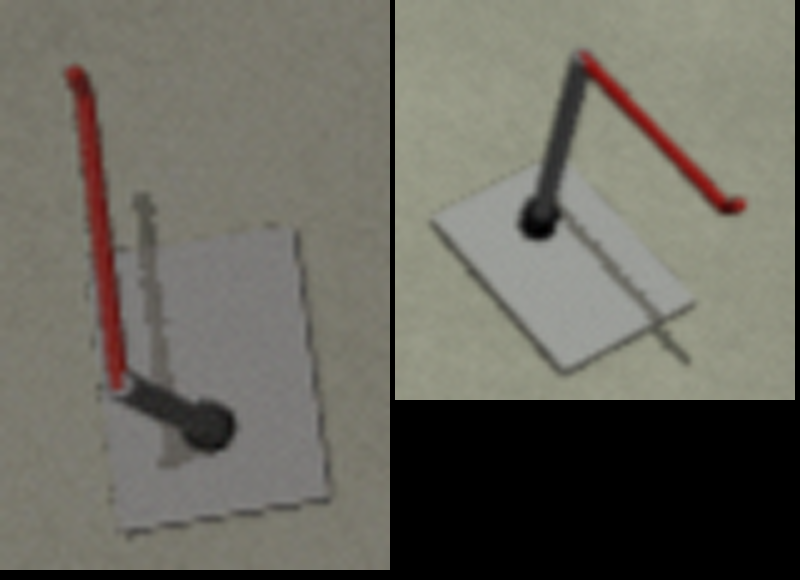

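View pics/c_rs.png

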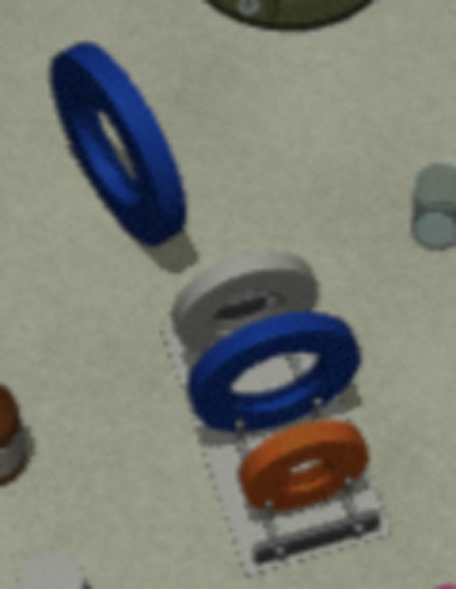

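```bash
cat > h.py <<'E'
from bench import ctrl
import cv2, numpy as np
from scipy.optimize import minimize
from scipy.spatial.transform import Rotation as R
np.set_printoptions(precision=4,suppress=True)
CM={n:ctrl.camera_model(n) for n in("scene","top")}
def proj(n,P):
    m=CM[n];E=np.array(m["extrinsics"]);K=np.array(m["mtx"])
    c=np.asarray(P)@E[:3,:3].T+E[:3,3]; c=c*[1,-1,-1]
    q=c@K.T; return q[:,:2]/q[:,2:]
S=4
def poly(img,p,v): cv2.fillPoly(img,[np.round((p+0.5)*S*16-8).astype(np.int32)],v,shift=4)
def hull(p): return cv2.convexHull(p.astype(np.float32))[:,0]
T=np.linspace(0,2*np.pi,60,endpoint=False)
def ring_mask(n,x,y,z,yaw,ro,ri,t=.02,tilt=0):
    a=np.array([np.cos(yaw)*np.cos(tilt),np.sin(yaw)*np.cos(tilt),np.sin(tilt)]); b=np.array([-np.sin(yaw),np.cos(yaw),0]);u=np.cross(a,b)
    c=np.array([x,y,z]); f=lambda r,s:c+s*t/2*a+r*(np.cos(T)[:,None]*b+np.sin(T)[:,None]*u)
    m=np.zeros((420*S,560*S),np.uint8)
    poly(m,hull(proj(n,np.vstack([f(ro,1),f(ro,-1)]))),1)
    h1=np.zeros_like(m);h2=np.zeros_like(m)
    poly(h1,proj(n,f(ri,1)),1);poly(h2,proj(n,f(ri,-1)),1)
    m[(h1&h2)>0]=0; return m
def hook_mask(n,x,y,yaw,z=.2):
    a=np.array([np.cos(yaw),np.sin(yaw),0]);c=np.array([x,y,z])
    sp=[np.array([np.cos(i)*np.cos(j),np.sin(i)*np.cos(j),np.sin(j)])*.005 for i in T[::6] for j in np.linspace(-1.57,1.57,7)]
    f=lambda ax,z:c+ax*a+np.array([0,0,z])+np.array(sp)
    m=np.zeros((420*S,560*S),np.uint8)
    poly(m,hull(proj(n,np.vstack([f(.010,0),f(.147,0)]))),1)
    poly(m,hull(proj(n,np.vstack([f(.147,0),f(.151,.012)]))),1)
    return m
def cmask(im,col):
    h=cv2.cvtColor(np.ascontiguousarray(im),cv2.COLOR_RGB2HSV).astype(int);H,Sa,V=h[...,0],h[...,1],h[...,2]
    if col=="blue": m=(H>105)&(H<130)&(Sa>120)&(V>40)
    if col=="orange": m=(H>=5)&(H<16)&(Sa>130)&(V>50)
    if col=="red": m=((H<5)|(H>172))&(Sa>110)&(V>40)
    return m.astype(np.uint8)
def up(m): return np.repeat(np.repeat(m,S,0),S,1)
def roi(m,b):
    o=np.zeros_like(m);o[b[1]:b[3],b[0]:b[2]]=m[b[1]:b[3],b[0]:b[2]];return o
def fit(fn,masks,x0,step):
    U={n:up(m) for n,m in masks.items()}
    def cost(p):
        c=0
        for n in U:
            r=fn(n,*p); c+=1-(r&U[n]).sum()/max(1,(r|U[n]).sum())
        return c/len(U)
    sim=np.vstack([x0]+[np.array(x0)+np.eye(len(x0))[i]*step[i] for i in range(len(x0))])
    for _ in range(2):
        r=minimize(cost,x0,method="Nelder-Mead",options=dict(initial_simplex=sim,xatol=1e-4,fatol=1e-4,maxiter=150))
        x0=r.x; sim=np.vstack([x0]+[x0-np.eye(len(x0))[i]*step[i]*.5 for i in range(len(x0))])
    return r.x,r.fun
def back(n,px,z):
    m=CM[n];E=np.array(m["extrinsics"]);K=np.array(m["mtx"])
    d=np.linalg.inv(K)@[px[0],px[1],1]*[1,-1,-1]; d=E[:3,:3].T@d; o=-E[:3,:3].T@E[:3,3]
    return o+d*(z-o[2])/d[2]
E
python3 - <<'E'
from h import *
im={n:cv2.imread(f"pics/{n}0.png")[:,:,::-1] for n in("scene","top")}
print(back("top",(150,229),.204),back("scene",(383,156.4),.204),back("top",(142.7,177),.215),back("scene",(413.6,186),.215))
print(back("top",(288,192),.15),back("scene",(282,242),.093))
B={"blue":dict(scene=(255,220,310,262),top=(262,180,315,205)),"orange":dict(scene=(268,250,312,285),top=(268,158,310,182)),"red":dict(scene=(375,150,420,192),top=(138,172,156,234))}
g=back("scene",(282,242),.093);g2=back("scene",(290,266),.069);hk=back("top",(150,229),.2);tp=back("top",(142.7,177),.2)
for col,z,ro,ri,g in(("blue",.093,.075,.042,g),("orange",.069,.055,.023,g2)):
    ms={n:roi(cmask(im[n],col),B[col][n]) for n in im}
    print(col,[m.sum() for m in ms.values()])
    for use in (("scene","top"),("scene",),("top",)):
        print(use,fit(lambda n,x,y,w:ring_mask(n,x,y,z,w,ro,ri),{n:ms[n] for n in use},[g[0],g[1],0.],[.01,.01,.1]))
ms={n:roi(cmask(im[n],"red"),B["red"][n]) for n in im};d=tp-hk
for use in (("scene","top"),("scene",),("top",)):
    print("hook",use,fit(hook_mask,{n:ms[n] for n in use},[hk[0],hk[1],np.arctan2(d[1],d[0])],[.01,.01,.1]))
E
```

```text
[0.3915 0.1884 0.204 ] [0.3965 0.1952 0.204 ] [0.545  0.2185 0.215 ] [0.5485 0.2234 0.215 ]
[ 0.5247 -0.2166  0.15  ] [ 0.5324 -0.2129  0.093 ]
blue [np.uint64(832), np.uint64(419)]
('scene', 'top') (array([ 0.5343, -0.2167,  0.0004]), np.float64(0.2522909458812008))
('scene',) (array([ 0.5345, -0.2155, -0.005 ]), np.float64(0.1501278772378517))
('top',) (array([ 0.5352, -0.2166,  0.0142]), np.float64(0.3513068731848984))
orange [np.uint64(553), np.uint64(351)]
('scene', 'top') (array([ 0.6145, -0.2187, -0.0173]), np.float64(0.14792070992602596))
('scene',) (array([ 0.6132, -0.2168,  0.0196]), np.float64(0.11734080897076493))
('top',) (array([ 0.6154, -0.222 , -0.0151]), np.float64(0.17087579382661355))
hook ('scene', 'top') (array([0.3933, 0.1931, 0.19  ]), np.float64(0.3455401693250317))
hook ('scene',) (array([0.394 , 0.1951, 0.2058]), np.float64(0.284452296819788))
hook ('top',) (array([0.3946, 0.1915, 0.1942]), np.float64(0.23053691275167787))
```

```bash
cat >> h.py <<'E'
def plan(pos=None,jawdir=None,grasp=False):
    """pos world TCP (or grasp point) target, jawdir: yaw of the jaw axis (either way)"""
    s=ctrl.get_state();M=R.from_rotvec(s["tool_rot"]);p=np.array(s["position"]);A=M.as_matrix()
    print("t",round(s["time"],2),"pos",p,"F",np.array(s["ft_force"]),"w",round(s["grip_width"]*87,1),"q7",round(s["joint_positions"][6],2))
    print("x",A[:,0],"y",A[:,1],"z",A[:,2])
    if jawdir is not None:
        for k in(0,np.pi):
            X=np.array([0,0,-1.]);Y=np.array([np.cos(jawdir+k),np.sin(jawdir+k),0])
            G=np.c_[X,Y,np.cross(X,Y)]
            print("rot units",(M.inv()*R.from_matrix(G)).as_rotvec()/np.deg2rad(5))
    if pos is not None:
        pos=np.array(pos,float)
        if grasp: pos=pos+[0,0,-.019]
        print("world d",pos-p,"travel units",A.T@(pos-p)/.3)
E
python3 -c "
from h import *
plan((.534,-.217,.32),-.01)"
```

```text
t 0.15 pos [0.2719 0.5899 0.2217] F [-0.5402  0.1579  0.9009] w 87.2 q7 -0.06
x [-0.0006 -0.0014 -1.    ] y [ 0.4185  0.9082 -0.0015] z [ 0.9082 -0.4185  0.0001]
rot units [13.1669  0.0102  0.0145]
rot units [-22.8331  -0.0162   0.0115]
world d [ 0.2621 -0.8069  0.0983] travel units [-0.3245 -2.0778  1.9191]
```

```bash
python3 -m jog '[{"rot":[0,0,0],"travel":[-0.11,0,0],"jaw":-1},{"rot":[0,0,0],"travel":[-0.11,0,0],"jaw":-1},{"rot":[0,0,0],"travel":[-0.11,0,0],"jaw":-1},{"rot":[0,0,0],"travel":[0,-0.09,0.08],"jaw":-1},{"rot":[0,0,0],"travel":[0,-0.09,0.08],"jaw":-1},{"rot":[0,0,0],"travel":[0,-0.09,0.08],"jaw":-1},{"rot":[0,0,0],"travel":[0,-0.09,0.08],"jaw":-1},{"rot":[0,0,0],"travel":[0,-0.09,0.08],"jaw":-1}]' 20
python3 -m jog '[{"rot":[0,0,0],"travel":[0,-0.09,0.08],"jaw":-1},{"rot":[0,0,0],"travel":[0,-0.09,0.08],"jaw":-1},{"rot":[0,0,0],"travel":[0,-0.09,0.08],"jaw":-1},{"rot":[0,0,0],"travel":[0,-0.09,0.08],"jaw":-1},{"rot":[0,0,0],"travel":[0,-0.09,0.08],"jaw":-1},{"rot":[0,0,0],"travel":[0,-0.09,0.08],"jaw":-1},{"rot":[0,0,0],"travel":[0,-0.09,0.08],"jaw":-1},{"rot":[0,0,0],"travel":[0,-0.09,0.08],"jaw":-1}]'
python3 -c "
from h import *
plan((.534,-.217,.32),-.01)"
```

```text
time: 0.95
position: [0.3248, 0.4159, 0.3212]
tool_rot: [0.338, 1.544, -0.339]
ft_force: [-0.2, -0.1, -0.1]
grip_width: 1.002
time: 1.75
position: [0.4086, 0.1394, 0.3214]
tool_rot: [0.339, 1.544, -0.338]
ft_force: [1.7, 0.3, 0.4]
grip_width: 0.998
t 1.75 pos [0.4086 0.1394 0.3214] F [1.7205 0.2573 0.4064] w 86.9 q7 0.69
x [ 0.      0.0003 -1.    ] y [0.4185 0.9082 0.0003] z [ 0.9082 -0.4185 -0.0001]
rot units [13.1669 -0.0028 -0.002 ]
rot units [-22.8331   0.0023  -0.0032]
world d [ 0.1254 -0.3564 -0.0014] travel units [ 0.0045 -0.9041  0.8768]
```

```bash
python3 -m jog '[{"rot":[0,0,0],"travel":[0,-0.09,0.088],"jaw":-1},{"rot":[0,0,0],"travel":[0,-0.09,0.088],"jaw":-1},{"rot":[0,0,0],"travel":[0,-0.09,0.088],"jaw":-1},{"rot":[0,0,0],"travel":[0,-0.09,0.088],"jaw":-1},{"rot":[0,0,0],"travel":[0,-0.09,0.088],"jaw":-1},{"rot":[0,0,0],"travel":[0,-0.09,0.088],"jaw":-1},{"rot":[0,0,0],"travel":[0,-0.09,0.088],"jaw":-1},{"rot":[0,0,0],"travel":[0,-0.09,0.088],"jaw":-1}]'
python3 -m jog '[{"rot":[1,0,0],"travel":[0,-0.09,0.088],"jaw":-0.5},{"rot":[1,0,0],"travel":[0,-0.09,0.088],"jaw":-0.5},{"rot":[1,0,0],"travel":[0,0,0],"jaw":-0.5},{"rot":[1,0,0],"travel":[0,0,0],"jaw":-0.5},{"rot":[1,0,0],"travel":[0,0,0],"jaw":-0.5},{"rot":[1,0,0],"travel":[0,0,0],"jaw":-0.5},{"rot":[1,0,0],"travel":[0,0,0],"jaw":-0.5},{"rot":[1,0,0],"travel":[0,0,0],"jaw":-0.5}]'
python3 -m jog '[{"rot":[1,0,0],"travel":[0,0,0],"jaw":-0.5},{"rot":[1,0,0],"travel":[0,0,0],"jaw":-0.5},{"rot":[1,0,0],"travel":[0,0,0],"jaw":-0.5},{"rot":[1,0,0],"travel":[0,0,0],"jaw":-0.5},{"rot":[1,0,0],"travel":[0,0,0],"jaw":-0.5},{"rot":[0.17,0,0],"travel":[0,0,0],"jaw":-0.5},{"rot":[0,0,0],"travel":[0,0,0],"jaw":-0.5}]'
python3 -c "
from h import *
plan((.534,-.217,.32),-.01)
cv2.imwrite('pics/w1.png',ctrl.get_image('wrist')[:,:,::-1])"
```

```text
time: 2.55
position: [0.5101, -0.145, 0.3216]
tool_rot: [0.339, 1.544, -0.338]
ft_force: [1.4, 0.3, -0.5]
grip_width: 1.002
time: 3.35
position: [0.532, -0.2156, 0.3213]
tool_rot: [0.881, 1.385, -0.881]
ft_force: [0.8, -0.1, -0.8]
grip_width: 0.75
time: 4.05
position: [0.5321, -0.2156, 0.3214]
tool_rot: [1.216, 1.205, -1.216]
ft_force: [0.0, -0.2, -0.4]
grip_width: 0.749
t 4.05 pos [ 0.5321 -0.2156  0.3214] F [ 0.0091 -0.2132 -0.3578] w 65.1 q7 0.45
x [-0.0002  0.0002 -1.    ] y [ 1.     -0.0087 -0.0002] z [-0.0087 -1.     -0.0002]
rot units [ 0.0151 -0.0019  0.0028]
rot units [-35.9849  -0.0045  -0.003 ]
world d [ 0.0019 -0.0014 -0.0014] travel units [0.0047 0.0065 0.0047]
```

View pics/w1.png

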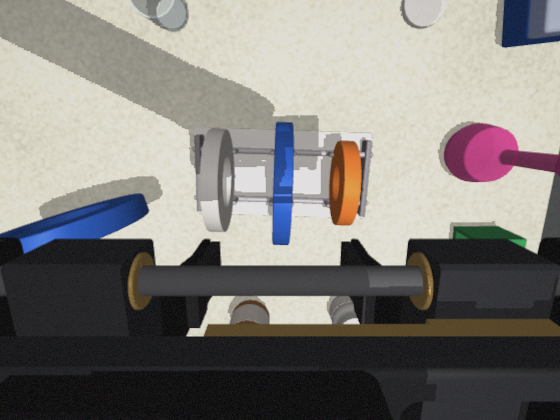

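```bash
cat >> h.py <<'E'
def add_wrist(s):
    m=ctrl.camera_model("wrist");H=np.array(m["hand_eye"]);W=np.eye(4);W[:3,:3]=R.from_rotvec(s["tool_rot"]).as_matrix();W[:3,3]=s["position"]
    CM["wrist"]=dict(mtx=m["mtx"],extrinsics=np.linalg.inv(W@H))
E
python3 - <<'E'
from h import *
add_wrist(ctrl.get_state())
im=cv2.imread("pics/w1.png")[:,:,::-1]
h=cv2.cvtColor(np.ascontiguousarray(im),cv2.COLOR_RGB2HSV)
mb=roi(cmask(im,"blue"),(262,110,305,250));mo=roi(cmask(im,"orange"),(322,130,368,232))
fb,c=fit(lambda n,x,y,w:ring_mask(n,x,y,.093,w,.075,.042),{"wrist":mb},[.534,-.217,0],[.01,.01,.05]);print(fb,c,mb.sum())
fo,c=fit(lambda n,x,y,w:ring_mask(n,x,y,.069,w,.055,.023),{"wrist":mo},[.614,-.217,0],[.01,.01,.05]);print(fo,c,mo.sum(),np.arctan2(*(fo-fb)[1::-1]),np.hypot(*(fo-fb)[:2]))
E
```

```text
[ 0.5337 -0.2154 -0.0386] 0.09097521691692212 2187
[ 0.6143 -0.2186 -0.0174] 0.1483294857809686 2100 -0.038872927689477504 0.08066411964517618
```

```bash
python3 -m jog '[{"rot":[0.3,0,0],"travel":[0.1,0.006,0],"jaw":-0.3},{"rot":[0,0,0],"travel":[0.1,0,0],"jaw":-0.3},{"rot":[0,0,0],"travel":[0.1,0,0],"jaw":-0.3},{"rot":[0,0,0],"travel":[0.1,0,0],"jaw":-0.3},{"rot":[0,0,0],"travel":[0.1,0,0],"jaw":-0.3},{"rot":[0,0,0],"travel":[0.05,0,0],"jaw":-0.3},{"rot":[0,0,0],"travel":[0.05,0,0],"jaw":-0.3},{"rot":[0,0,0],"travel":[0,0,0],"jaw":-0.3}]' 30
python3 -c "
from h import *
plan((.534,-.2155,.139),-.035)
cv2.imwrite('pics/w2.png',ctrl.get_image('wrist')[:,:,::-1])"
```

```text
time: 4.9
position: [0.5332, -0.2153, 0.1402]
tool_rot: [1.235, 1.194, -1.237]
ft_force: [-0.2, 0.6, 0.5]
grip_width: 0.654
t 4.9 pos [ 0.5332 -0.2153  0.1402] F [-0.1691  0.6453  0.4685] w 56.9 q7 0.51
x [-0.0024  0.0004 -1.    ] y [ 0.9993 -0.036  -0.0024] z [-0.036  -0.9994 -0.0003]
rot units [-0.0119 -0.0036  0.0274]
rot units [35.9881  0.043   0.0057]
world d [ 0.0008 -0.0002 -0.0012] travel units [0.0041 0.0027 0.0005]
```

View pics/w2.png

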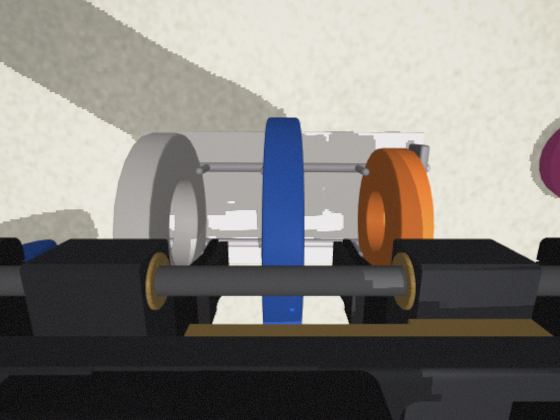

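Wrist picture: the rack's blue ring (u 264–303) sits midway between the fingers (about 215 and 345), and white and orange are clear. Closing the jaws now.

```bash
python3 -m jog '[{"rot":[0,0,0],"travel":[0,0,0],"jaw":1},{"rot":[0,0,0],"travel":[0,0,0],"jaw":1},{"rot":[0,0,0],"travel":[0,0,0],"jaw":1},{"rot":[0,0,0],"travel":[0,0,0],"jaw":1},{"rot":[0,0,0],"travel":[0,0,0],"jaw":1},{"rot":[0,0,0],"travel":[-0.02,0,0],"jaw":1},{"rot":[0,0,0],"travel":[-0.04,0,0],"jaw":1},{"rot":[0,0,0],"travel":[-0.04,0,0],"jaw":1}]' 30
python3 -m jog '[{"rot":[0,0,0],"travel":[-0.06,0,0],"jaw":1},{"rot":[0,0,0],"travel":[-0.06,0,0],"jaw":1},{"rot":[0,0,0],"travel":[-0.06,0,0],"jaw":1},{"rot":[0,0,0],"travel":[-0.06,0,0],"jaw":1},{"rot":[0,0,0],"travel":[-0.06,0,0],"jaw":1},{"rot":[0,0,0],"travel":[-0.06,0,0],"jaw":1},{"rot":[0,0,0],"travel":[0,0,0],"jaw":1}]'
python3 -c "
from h import *
plan((.69,.24,.246),.194)
for n in ('wrist','scene'): cv2.imwrite(f'pics/{n}3.png',ctrl.get_image(n)[:,:,::-1])"
```

```text
time: 5.75
position: [0.5337, -0.2157, 0.1723]
tool_rot: [1.236, 1.192, -1.236]
ft_force: [-0.1, -0.3, -1.7]
grip_width: 0.108
time: 6.45
position: [0.5352, -0.2166, 0.2827]
tool_rot: [1.238, 1.187, -1.233]
ft_force: [-0.0, -0.2, -1.6]
grip_width: 0.11
t 6.45 pos [ 0.5352 -0.2166  0.2827] F [-0.0343 -0.2024 -1.5936] w 9.5 q7 0.43
x [ 0.0051 -0.001  -1.    ] y [ 0.9993 -0.0367  0.0052] z [-0.0367 -0.9993  0.0008]
rot units [-2.6439  0.0157 -0.058 ]
rot units [33.356  -0.0848 -0.023 ]
world d [ 0.1548  0.4566 -0.0367] travel units [ 0.1235  0.4592 -1.54  ]
```

View pics/wrist3.png

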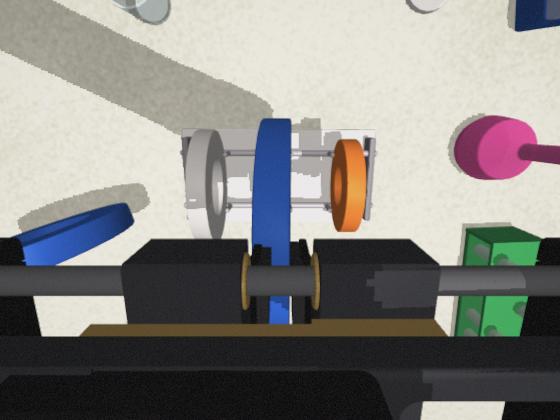

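View pics/scene3.png

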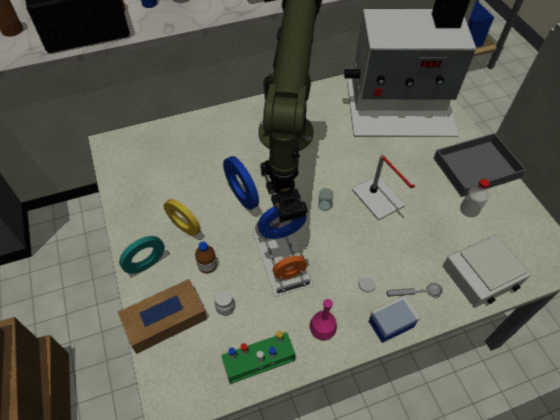

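Run:
```python
from h import *
s=ctrl.get_state();add_wrist(s)
im=cv2.imread("pics/wrist3.png")[:,:,::-1]
mb=roi(cmask(im,"blue"),(225,100,320,238))
U=mb.copy()
def f(n,x,y,w,t):
    m=ring_mask(n,x,y,.236,w,.075,.042,tilt=t); m[238*S:]=0; return m
r,c=fit(f,{"wrist":mb},[.535,-.2165,-.037,0],[.01,.01,.05,.05]);print(r,c,mb.sum())
im=cv2.imread("pics/scene3.png")[:,:,::-1]
cv2.imwrite("pics/c3.png",cv2.resize(im[140:290,220:340,::-1],None,fx=4,fy=4,interpolation=2))
p=f("wrist",*r);p=cv2.resize(p,(560,420),interpolation=0)
v=cv2.imread("pics/wrist3.png");cc,_=cv2.findContours(p,1,2);cv2.drawContours(v,cc,-1,(0,255,0),1);cv2.imwrite("pics/o3.png",v)
```

```text
[ 0.5319 -0.2167 -0.0044  0.0287] 0.15480189303597514 4242
```

View pics/o3.png

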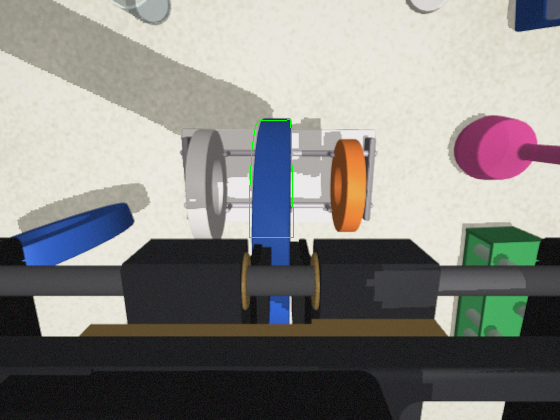

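View pics/c3.png

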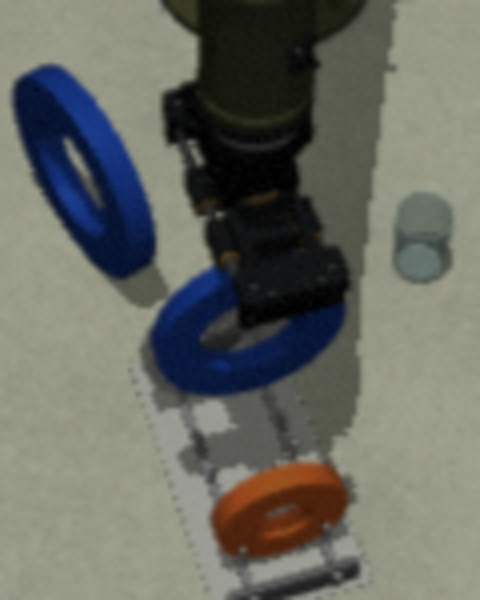

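```bash
cat >> h.py <<'E'
def fit_occ(fn,ims,col,boxes,x0,step,out=None,dark=60):
    U={};I={}
    for n,im in ims.items():
        h=cv2.cvtColor(np.ascontiguousarray(im),cv2.COLOR_RGB2HSV)
        if col=="blue": m=((h[...,0]>100)&(h[...,0]<132)&(h[...,1]>90)&(h[...,2]>25)).astype(np.uint8)
        else: m=cmask(im,col)
        m=roi(m,boxes[n]); ig=((h[...,2]<dark)&(m==0)).astype(np.uint8)
        ig=cv2.morphologyEx(ig,cv2.MORPH_OPEN,np.ones((3,3)))
        if n=="wrist": ig[238:]=1
        k=1-ig; U[n]=up(m&k);I[n]=up(k)
    def cost(p):
        c=0
        for n in U:
            r=fn(n,*p)&I[n]; c+=1-(r&U[n]).sum()/max(1,(r|U[n]).sum())
        return c/len(U)
    x0=np.array(x0,float)
    for k in(1,-.7,.5):
        sim=np.vstack([x0]+[x0+np.eye(len(x0))[i]*step[i]*k for i in range(len(x0))])
        r=minimize(cost,x0,method="Nelder-Mead",options=dict(initial_simplex=sim,xatol=1e-4,fatol=1e-4,maxiter=200));x0=r.x
    if out:
        for n in U:
            p=cv2.resize(fn(n,*x0),(560,420),interpolation=0);v=np.ascontiguousarray(ims[n][:,:,::-1]);b=boxes[n]
            cc,_=cv2.findContours(p,1,2);cv2.drawContours(v,cc,-1,(0,255,0),1);v=v[b[1]:b[3],b[0]:b[2]]
            f=min(780/v.shape[1],580/v.shape[0],5);cv2.imwrite(f"pics/{out}_{n}.png",cv2.resize(v,None,fx=f,fy=f,interpolation=0))
    return x0,r.fun
E
python3 - <<'E'
from h import *
s=ctrl.get_state();add_wrist(s)
ims={n:cv2.imread(f"pics/{n}3.png")[:,:,::-1] for n in("wrist","scene")}
bx=dict(wrist=(225,100,320,238),scene=(250,195,320,245))
f=lambda n,x,y,z,w,t:ring_mask(n,x,y,z,w,.075,.042,tilt=t)
for use in(("wrist","scene"),("scene",),("wrist",)):
  for t0 in(.15,-.15):
    print(use,*fit_occ(f,{n:ims[n] for n in use},"blue",bx,[.535,-.2165,.236,-.037,t0],[.01,.01,.01,.05,.1],out="o4"+str(len(use))+("p" if t0>0 else "n")))
E
```

```text
('wrist', 'scene') [ 0.5295 -0.2156  0.2104 -0.044   0.0185] 0.10143647705992564
('wrist', 'scene') [ 0.5306 -0.2167  0.2128 -0.0176  0.0206] 0.1679020840510307
('scene',) [ 0.5397 -0.2157  0.2307  0.0356  0.0152] 0.27331189710610937
('scene',) [ 0.5403 -0.2192  0.2263 -0.021  -0.0645] 0.33168950941462794
('wrist',) [ 0.5303 -0.2175  0.1992 -0.0279  0.0241] 0.020134228187919434
('wrist',) [ 0.5289 -0.2181  0.1866 -0.0402  0.0127] 0.025448929633463124
```

Run:
```python
import cv2,numpy as np
a=cv2.imread("pics/o42p_wrist.png");b=cv2.imread("pics/o42p_scene.png");print(a.shape,b.shape)
v=np.zeros((580,800,3),np.uint8);a=cv2.resize(a,None,fx=.8,fy=.8);v[:min(580,a.shape[0]),:a.shape[1]]=a[:580];o=a.shape[1]+10;b=b[:,:800-o];v[:b.shape[0],o:o+b.shape[1]]=b
cv2.imwrite("pics/o4.png",v)
```

```text
(580, 399, 3) (250, 350, 3)
```

View pics/o4.png

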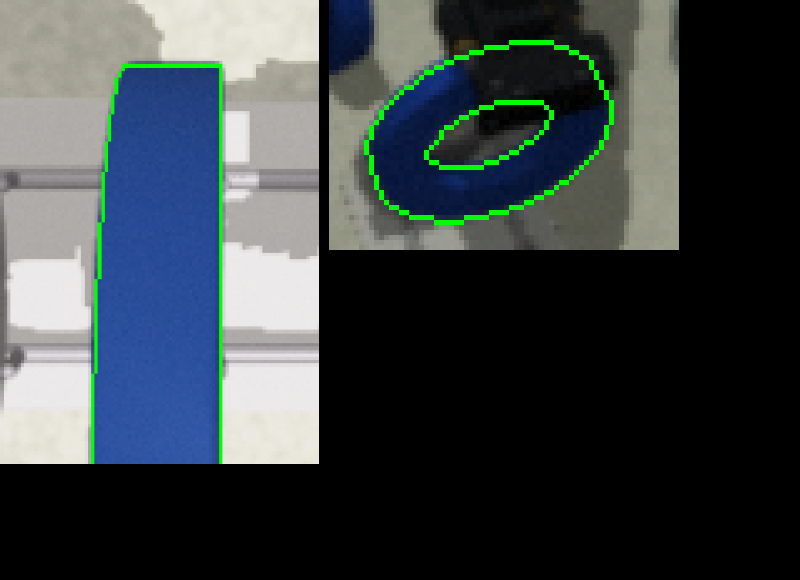

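Run:
```python
from h import *
f=lambda n,x,y,z,w,t:ring_mask(n,x,y,z,w,.075,.042,tilt=t)
add_wrist(dict(position=[.5332,-.2153,.1402],tool_rot=[1.235,1.194,-1.237]))
im=cv2.imread("pics/w2.png")[:,:,::-1]
print(fit_occ(f,{"wrist":im},"blue",dict(wrist=(245,100,320,238)),[.535,-.2165,.093,-.037,.0],[.01,.01,.01,.05,.1]))
s=ctrl.get_state();add_wrist(s)
im=cv2.imread("pics/wrist3.png")[:,:,::-1]
print(fit_occ(f,{"wrist":im},"blue",dict(wrist=(225,100,320,238)),[.535,-.2165,.236,-.037,.0],[.01,.01,.01,.05,.1]))
c=cv2.imread("pics/wrist3.png")[225:345,200:360];cv2.imwrite("pics/c4.png",cv2.resize(c,None,fx=4.5,fy=4.5,interpolation=2))
```

```text
(array([ 0.5358, -0.2153,  0.0851, -0.0219,  0.0236]), np.float64(0.015303857303282764))
(array([ 0.5272, -0.2154,  0.207 , -0.0692, -0.0025]), np.float64(0.020406105990783407))
```

View pics/c4.png

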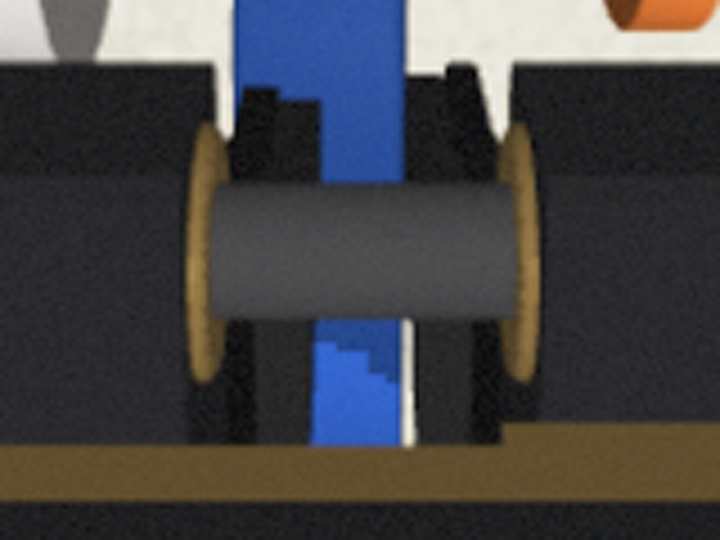

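Run:
```python
from h import *
s=ctrl.get_state();add_wrist(s);print(s["grip_width"],s["torque"])
cv2.imwrite("pics/top3.png",ctrl.get_image("top")[:,:,::-1])
ims={n:cv2.imread(f"pics/{n}3.png")[:,:,::-1] for n in("wrist","scene")}
bx=dict(wrist=(225,100,320,238),scene=(250,195,320,245))
for z in(.24,.23,.22,.21,.20,.19):
  f=lambda n,x,y,w,t:ring_mask(n,x,y,z,w,.075,.042,tilt=t)
  for use in(("wrist",),("wrist","scene")):
    print(z,len(use),*fit_occ(f,{n:ims[n] for n in use},"blue",bx,[.532,-.2165,-.037,0.02],[.005,.005,.05,.05]))
v=cv2.imread("pics/top3.png");cv2.imwrite("pics/ct3.png",cv2.resize(v[150:260,230:340],None,fx=5,fy=5,interpolation=2))
```

```text
0.11083576252353879 [-0.0667  0.1192 -0.0016]
0.24 1 [ 0.532  -0.2167 -0.0171  0.0273] 0.16551724137931034
0.24 2 [ 0.5389 -0.2169  0.0989  0.0332] 0.25261704757852577
0.23 1 [ 0.532  -0.2166 -0.0024  0.0192] 0.11534730933874782
0.23 2 [ 0.5352 -0.2167  0.0406  0.0326] 0.19389888593715926
0.22 1 [ 0.5312 -0.2162 -0.0291  0.0306] 0.06540029727407848
0.22 2 [ 0.5322 -0.2159 -0.0086  0.0324] 0.12871734535663787
0.21 1 [ 0.5305 -0.2158 -0.0382  0.0324] 0.017386314732463104
0.21 2 [ 0.5288 -0.2156 -0.0522  0.0126] 0.09917540911870887
0.2 1 [ 0.5302 -0.2155 -0.0421  0.0385] 0.012459975949348778
0.2 2 [ 0.5299 -0.2154 -0.0485  0.0369] 0.16938104613794502
0.19 1 [ 0.5301 -0.2152 -0.0421  0.0479] 0.013674842630779227
0.19 2 [ 0.5296 -0.2153 -0.0486  0.0453] 0.22888301240953818
```

View pics/ct3.png

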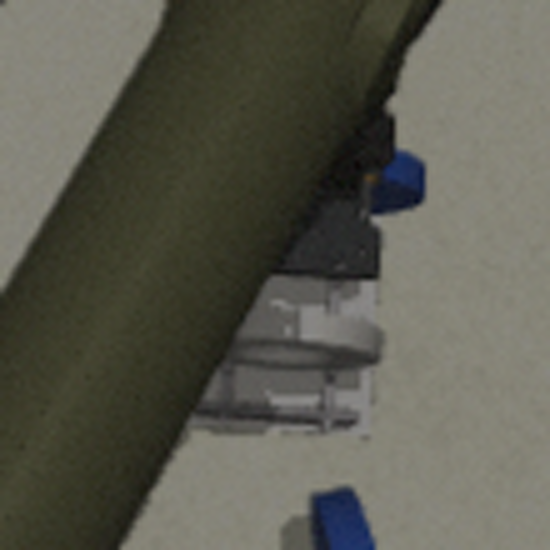

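The fits put the ring about 22 mm lower in the jaws than it was gripped, with the jaws at 9.5 mm on 20 mm plastic. Only the rim edge is held, at the fingertips. I'll put the ring back in its slot and regrip deeper.

```bash
python3 -m jog '[{"rot":[0,0,0],"travel":[0.03,0.008,0],"jaw":1},{"rot":[0,0,0],"travel":[0.05,0.007,0],"jaw":1},{"rot":[0,0,0],"travel":[0.06,0,0],"jaw":1},{"rot":[0,0,0],"travel":[0.06,0,0],"jaw":1},{"rot":[0,0,0],"travel":[0.06,0,0],"jaw":1},{"rot":[0,0,0],"travel":[0.05,0,0],"jaw":1},{"rot":[0,0,0],"travel":[0.03,0,0],"jaw":1},{"rot":[0,0,0],"travel":[0,0,0],"jaw":1}]'
python3 - <<'E'
from h import *
plan((.534,-.2155,.139),-.035)
s=ctrl.get_state();add_wrist(s);im=ctrl.get_image("wrist");cv2.imwrite("pics/w5.png",im[:,:,::-1])
f=lambda n,x,y,z,w,t:ring_mask(n,x,y,z,w,.075,.042,tilt=t)
print(*fit_occ(f,{"wrist":im},"blue",dict(wrist=(225,90,330,238)),[.533,-.2155,.1,-.035,.02],[.005,.005,.01,.05,.05]))
E
```

```text
time: 7.4
position: [0.5374, -0.2154, 0.1756]
tool_rot: [1.235, 1.194, -1.238]
ft_force: [0.4, -0.1, -2.5]
grip_width: 0.113
t 7.4 pos [ 0.5374 -0.2154  0.1756] F [ 0.4071 -0.1252 -2.5042] w 9.8 q7 0.49
x [-0.0033  0.0005 -1.    ] y [ 0.9993 -0.0366 -0.0033] z [-0.0366 -0.9993 -0.0003]
rot units [-0.0182 -0.0039  0.038 ]
rot units [35.9818  0.0597  0.0062]
world d [-0.0034 -0.0001 -0.0366] travel units [ 0.122  -0.0108  0.0007]
[ 0.5333 -0.2147  0.1019 -0.0362  0.024 ] 0.015772688572376903
```

View pics/w5.png

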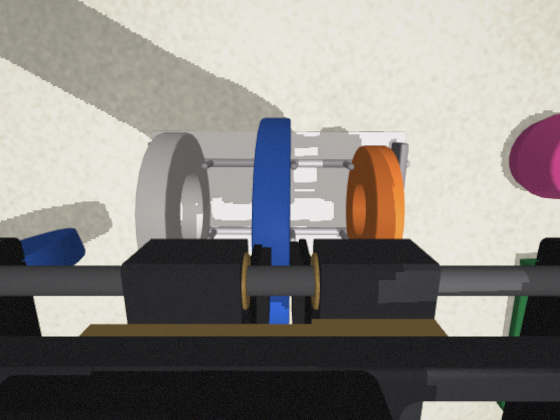

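```bash
python3 -m jog '[{"rot":[0,0,0],"travel":[0.015,0,0],"jaw":1},{"rot":[0,0,0],"travel":[0.015,0,0],"jaw":1},{"rot":[0,0,0],"travel":[0,0,0],"jaw":1}]'
python3 -m jog '[{"rot":[0,0,0],"travel":[0.01,0,0],"jaw":1},{"rot":[0,0,0],"travel":[0,0,0],"jaw":1}]'
python3 -m jog '[{"rot":[0,0,0],"travel":[0.01,0,0],"jaw":1},{"rot":[0,0,0],"travel":[0,0,0],"jaw":1}]'
```

```text
time: 7.75
position: [0.5382, -0.2159, 0.1682]
tool_rot: [1.236, 1.192, -1.236]
ft_force: [-1.5, -0.1, -3.1]
grip_width: 0.105
time: 7.95
position: [0.5383, -0.2158, 0.1653]
tool_rot: [1.236, 1.192, -1.236]
ft_force: [-2.2, -0.1, -3.2]
grip_width: 0.107
time: 8.15
position: [0.5383, -0.2157, 0.1622]
tool_rot: [1.236, 1.192, -1.236]
ft_force: [-0.5, -0.0, -3.5]
grip_width: 0.111
```

```bash
python3 -m jog '[{"rot":[0,0,0],"travel":[0.01,0,0],"jaw":1},{"rot":[0,0,0],"travel":[0,0,0],"jaw":1}]'
python3 -m jog '[{"rot":[0,0,0],"travel":[0.01,0,0],"jaw":1},{"rot":[0,0,0],"travel":[0,0,0],"jaw":1}]'
python3 - <<'E'
from h import *
s=ctrl.get_state();add_wrist(s);im=ctrl.get_image("wrist");cv2.imwrite("pics/w6.png",im[:,:,::-1]);sc=ctrl.get_image("scene");cv2.imwrite("pics/s6.png",cv2.resize(sc[190:290,240:330,::-1],None,fx=5,fy=5,interpolation=2))
f=lambda n,x,y,z,w,t:ring_mask(n,x,y,z,w,.075,.042,tilt=t)
print(*fit_occ(f,{"wrist":im,"scene":sc},"blue",dict(wrist=(225,90,330,238),scene=(250,200,320,262)),[.533,-.2155,.1,-.035,.02],[.005,.005,.01,.05,.05]))
E
```

```text
time: 8.35
position: [0.5383, -0.2158, 0.1592]
tool_rot: [1.236, 1.192, -1.236]
ft_force: [-1.0, -0.1, -3.1]
grip_width: 0.11
time: 8.55
position: [0.5391, -0.2157, 0.1569]
tool_rot: [1.236, 1.191, -1.235]
ft_force: [-1.6, 0.9, 0.5]
grip_width: 0.112
[ 0.5321 -0.2156  0.0858 -0.0555 -0.0103] 0.10524242224029273
```

View pics/s6.png

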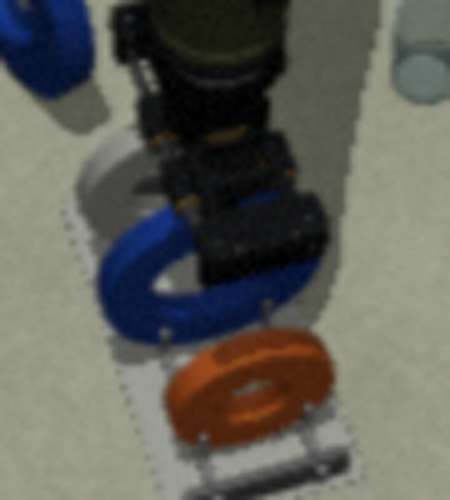

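```bash
python3 -m jog '[{"rot":[0,0,0],"travel":[0,0,0],"jaw":-0.2},{"rot":[0,0,0],"travel":[0,0,0],"jaw":-0.2},{"rot":[0,0,0],"travel":[0,0,0],"jaw":-0.2},{"rot":[0,0,0],"travel":[0,0,0],"jaw":-0.2},{"rot":[0,0,0],"travel":[0,0,0],"jaw":-0.2}]' 15
python3 - <<'E'
from h import *
plan((.5345,-.2155,.133),-.035)
s=ctrl.get_state();add_wrist(s);im=ctrl.get_image("wrist");cv2.imwrite("pics/w7.png",im[:,:,::-1])
f=lambda n,x,y,z,w,t:ring_mask(n,x,y,z,w,.075,.042,tilt=t)
print(*fit_occ(f,{"wrist":im},"blue",dict(wrist=(225,90,330,238)),[.533,-.2155,.093,-.035,.02],[.005,.005,.01,.05,.05]))
E
```

```text
time: 9.15
position: [0.5385, -0.2159, 0.1566]
tool_rot: [1.236, 1.192, -1.236]
ft_force: [-0.6, 0.1, 0.5]
grip_width: 0.479
t 9.15 pos [ 0.5385 -0.2159  0.1566] F [-0.6318  0.0799  0.504 ] w 41.7 q7 0.5
x [ 0.0002 -0.     -1.    ] y [ 0.9993 -0.0365  0.0002] z [-0.0365 -0.9993  0.    ]
rot units [-0.0167  0.0002 -0.0024]
rot units [35.9833 -0.0038 -0.0003]
world d [-0.004   0.0004 -0.0236] travel units [ 0.0786 -0.0135 -0.0008]
[ 0.5365 -0.2153  0.0843 -0.0224  0.025 ] 0.013738074091052321
```

View pics/w7.png

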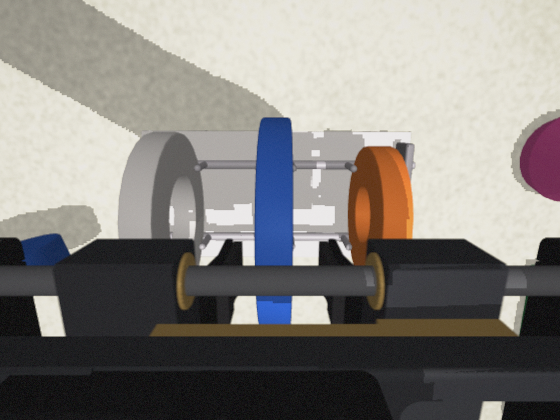

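```bash
python3 -m jog '[{"rot":[0,0,0],"travel":[0.02,-0.01,0],"jaw":-0.2},{"rot":[0,0,0],"travel":[0.02,0,0],"jaw":-0.2},{"rot":[0,0,0],"travel":[0.022,0,0],"jaw":-0.2},{"rot":[0,0,0],"travel":[0,0,0],"jaw":1},{"rot":[0,0,0],"travel":[0,0,0],"jaw":1},{"rot":[0,0,0],"travel":[0,0,0],"jaw":1},{"rot":[0,0,0],"travel":[0,0,0],"jaw":1}]' 30
python3 -m jog '[{"rot":[0,0,0],"travel":[0,0,0],"jaw":1},{"rot":[0,0,0],"travel":[0,0,0],"jaw":1}]'
python3 -m jog '[{"rot":[0,0,0],"travel":[0,0,0],"jaw":1},{"rot":[0,0,0],"travel":[0,0,0],"jaw":1}]'
python3 -m jog '[{"rot":[0,0,0],"travel":[0,0,0],"jaw":1},{"rot":[0,0,0],"travel":[0,0,0],"jaw":1}]'
python3 - <<'E'
from h import *
plan()
cv2.imwrite("pics/w8.png",ctrl.get_image("wrist")[:,:,::-1])
E
```

```text
time: 9.9
position: [0.5357, -0.2159, 0.1382]
tool_rot: [1.236, 1.191, -1.236]
ft_force: [0.8, -0.2, -0.6]
grip_width: 0.322
time: 10.1
position: [0.5356, -0.2158, 0.1381]
tool_rot: [1.236, 1.191, -1.236]
ft_force: [-0.3, 0.8, 0.1]
grip_width: 0.139
time: 10.3
position: [0.5355, -0.2158, 0.1381]
tool_rot: [1.236, 1.192, -1.236]
ft_force: [-0.7, 0.1, 0.6]
grip_width: 0.116
time: 10.5
position: [0.5355, -0.2157, 0.1381]
tool_rot: [1.236, 1.192, -1.236]
ft_force: [-0.2, 0.4, 1.0]
grip_width: 0.112
t 10.5 pos [ 0.5355 -0.2157  0.1381] F [-0.225   0.3963  0.9888] w 9.7 q7 0.51
x [ 0.0003  0.0001 -1.    ] y [ 0.9993 -0.0365  0.0003] z [-0.0365 -0.9993 -0.0001]
```

View pics/w8.png

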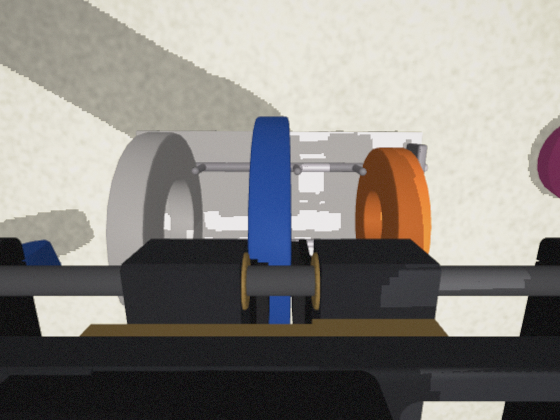

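```bash
python3 -m jog '[{"rot":[0,0,0],"travel":[0,0,0],"jaw":1},{"rot":[0,0,0],"travel":[0,0,0],"jaw":1}]' 8
python3 -m jog '[{"rot":[0,0,0],"travel":[0,0,0],"jaw":1},{"rot":[0,0,0],"travel":[0,0,0],"jaw":1}]' 30
python3 - <<'E'
from h import *
s=ctrl.get_state();add_wrist(s);im=cv2.imread("pics/w8.png")[:,:,::-1]
f=lambda n,x,y,z,w,t:ring_mask(n,x,y,z,w,.075,.042,tilt=t)
print(*fit_occ(f,{"wrist":im},"blue",dict(wrist=(225,90,330,238)),[.533,-.2155,.093,-.035,.02],[.005,.005,.01,.05,.05]))
E
```

```text
time: 10.75
position: [0.5356, -0.2158, 0.138]
tool_rot: [1.236, 1.191, -1.236]
ft_force: [0.2, 0.3, 0.6]
grip_width: 0.114
time: 10.95
position: [0.5356, -0.2158, 0.1381]
tool_rot: [1.236, 1.191, -1.236]
ft_force: [-0.4, -0.1, 2.0]
grip_width: 0.112
[ 0.5323 -0.2149  0.0829 -0.0153  0.0306] 0.01724336130589721
```

```bash
python3 -m jog '[{"rot":[0,0,0],"travel":[-0.02,0,0],"jaw":1},{"rot":[0,0,0],"travel":[-0.05,0,0],"jaw":1},{"rot":[0,0,0],"travel":[-0.07,0,0],"jaw":1},{"rot":[0,0,0],"travel":[-0.08,0,0],"jaw":1},{"rot":[0,0,0],"travel":[-0.09,0,0],"jaw":1},{"rot":[0,0,0],"travel":[-0.09,0,0],"jaw":1},{"rot":[0,0,0],"travel":[-0.08,0,0],"jaw":1},{"rot":[0,0,0],"travel":[0,0,0],"jaw":1}]'
python3 - <<'E'
from h import *
plan((.695,.245,.28),.194)
s=ctrl.get_state();add_wrist(s);im=ctrl.get_image("wrist");cv2.imwrite("pics/w9.png",im[:,:,::-1]);sc=ctrl.get_image("scene");cv2.imwrite("pics/s9.png",sc[:,:,::-1])
f=lambda n,x,y,z,w,t:ring_mask(n,x,y,z,w,.075,.042,tilt=t)
for use in({"wrist":im},{"wrist":im,"scene":sc}):
  print(*fit_occ(f,use,"blue",dict(wrist=(225,90,330,238),scene=(250,175,320,243)),[.533,-.2155,.24,-.035,.02],[.005,.005,.01,.05,.05],out="o9"))
E
```

```text
time: 11.75
position: [0.537, -0.217, 0.2861]
tool_rot: [1.238, 1.186, -1.232]
ft_force: [-0.3, -0.9, -3.8]
grip_width: 0.112
t 11.75 pos [ 0.537  -0.217   0.2861] F [-0.2562 -0.9083 -3.8183] w 9.7 q7 0.44
x [ 0.0066 -0.0013 -1.    ] y [ 0.9993 -0.0368  0.0066] z [-0.0368 -0.9993  0.0011]
rot units [-2.645   0.0212 -0.0741]
rot units [33.3548 -0.1083 -0.031 ]
world d [ 0.158   0.462  -0.0061] travel units [ 0.0218  0.4696 -1.5582]
[ 0.534  -0.2162  0.2312 -0.0146  0.0349] 0.01727786970408285
[ 0.5285 -0.2159  0.2329 -0.0574 -0.0295] 0.14718640617174727
```

View pics/w9.png

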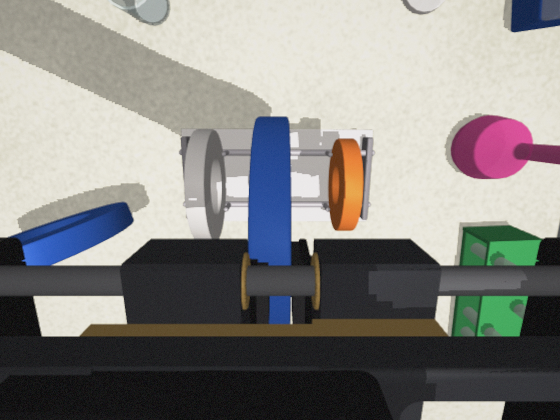

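View pics/o9_scene.png

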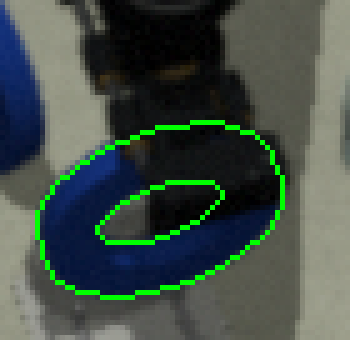

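```bash
python3 -m jog '[{"rot":[-0.9,0,-0.03],"travel":[0,0,0],"jaw":1},{"rot":[-0.9,0,-0.03],"travel":[0,0,0],"jaw":1},{"rot":[-0.84,0,0],"travel":[0,0,0],"jaw":1},{"rot":[0,0,0],"travel":[0,0.02,-0.05],"jaw":1},{"rot":[0,0,0],"travel":[0,0.04,-0.09],"jaw":1},{"rot":[0,0,0],"travel":[0,0.054,-0.12],"jaw":1},{"rot":[0,0,0],"travel":[0,0.054,-0.12],"jaw":1},{"rot":[0,0,0],"travel":[0,0.054,-0.12],"jaw":1}]'
python3 -m jog '[{"rot":[0,0,0],"travel":[0,0.054,-0.12],"jaw":1},{"rot":[0,0,0],"travel":[0,0.054,-0.12],"jaw":1},{"rot":[0,0,0],"travel":[0,0.054,-0.12],"jaw":1},{"rot":[0,0,0],"travel":[0,0.054,-0.12],"jaw":1},{"rot":[0,0,0],"travel":[0,0.054,-0.12],"jaw":1},{"rot":[0,0,0],"travel":[0,0.054,-0.12],"jaw":1},{"rot":[0,0,0],"travel":[0,0.05,-0.12],"jaw":1},{"rot":[0,0,0],"travel":[0,0.02,-0.05],"jaw":1}]'
python3 -m jog '[{"rot":[0,0,0],"travel":[0,0,0],"jaw":1},{"rot":[0,0,0],"travel":[0,0,0],"jaw":1}]'
python3 - <<'E'
from h import *
plan((.645,.243,.246),.195)
for n in("wrist","scene","top"): cv2.imwrite(f"pics/{n}10.png",ctrl.get_image(n)[:,:,::-1])
E
```

```text
time: 12.65
position: [0.571, -0.0541, 0.28]
tool_rot: [1.062, 1.301, -1.071]
ft_force: [0.3, 1.0, -2.4]
grip_width: 0.106
time: 13.45
position: [0.6349, 0.2349, 0.2781]
tool_rot: [1.057, 1.305, -1.067]
ft_force: [-0.6, 0.7, -2.5]
grip_width: 0.112
time: 13.65
position: [0.6361, 0.2272, 0.28]
tool_rot: [1.061, 1.298, -1.072]
ft_force: [-0.4, -0.3, -3.5]
grip_width: 0.116
t 13.65 pos [0.6361 0.2272 0.28  ] F [-0.3804 -0.2746 -3.4695] w 10.1 q7 -0.02
x [-0.0072 -0.003  -1.    ] y [ 0.9815  0.1914 -0.0076] z [ 0.1915 -0.9815  0.0016]
rot units [-0.027   0.0177  0.0871]
rot units [35.9727  0.1367 -0.0278]
world d [ 0.0089  0.0158 -0.034 ] travel units [ 0.113   0.0402 -0.046 ]
```

View pics/scene10.png

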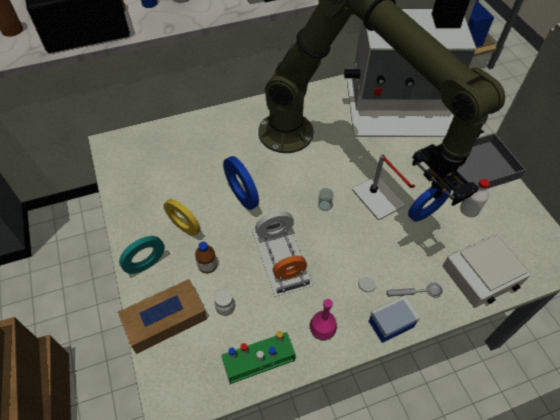

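View pics/wrist10.png

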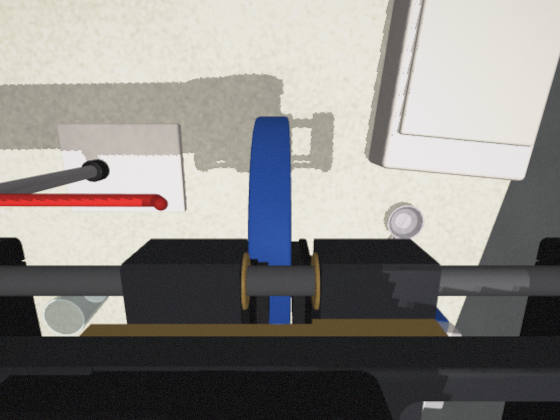

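View pics/top10.png

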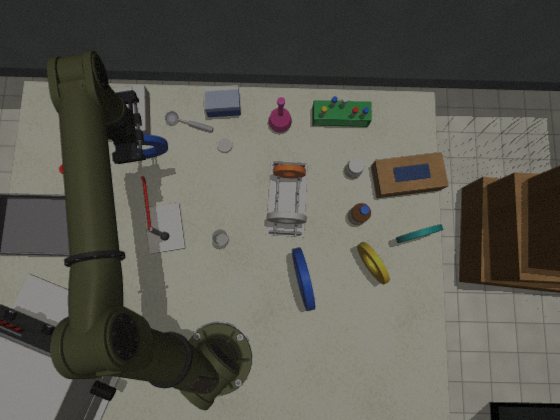

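Run:
```python
from h import *
s=ctrl.get_state();add_wrist(s)
im=cv2.imread("pics/wrist10.png")[:,:,::-1]
m=roi(cmask(im,"red"),(0,180,185,225))
for u in(10,60,110,140,160): 
    r=np.where(m[:,u])[0]; P=back("wrist",(u,r.mean()),.2); print(u,r.min(),r.max(),P)
def hm(n,x,y,w): return hook_mask(n,x,y,w)
# arm clipped at left border ok
print("wrist",fit(hook_mask,{"wrist":m},[.394,.193,.195],[.01,.01,.05]))
ms={n:roi(cmask(cv2.imread(f"pics/{n}0.png")[:,:,::-1],"red"),b) for n,b in dict(scene=(375,150,420,192),top=(138,172,156,234)).items()}
ms["wrist"]=m
print("all",fit(hook_mask,ms,[.394,.193,.195],[.01,.01,.05]))
f=lambda n,x,y,z,w,t:ring_mask(n,x,y,z,w,.075,.042,tilt=t)
sc=cv2.imread("pics/scene10.png")[:,:,::-1]
for use in({"wrist":im},{"wrist":im,"scene":sc}):
  print(*fit_occ(f,use,"blue",dict(wrist=(225,90,330,238),scene=(395,170,455,230)),[.633,.2272,.235,.195,.02],[.005,.005,.01,.05,.05],out="o10"))
```

```text
10 194 205 [0.425  0.1996 0.2   ]
60 194 205 [0.4636 0.2072 0.2   ]
110 195 205 [0.5022 0.2143 0.2   ]
140 195 205 [0.5253 0.2188 0.2   ]
160 196 209 [0.5409 0.2198 0.2   ]
wrist (array([0.3961, 0.194 , 0.1915]), np.float64(0.0890070921985816))
all (array([0.3932, 0.1937, 0.1865]), np.float64(0.2691942576182712))
[0.633  0.2262 0.2271 0.2133 0.0215] 0.01562781364957677
[ 0.6315  0.2246  0.2363  0.2172 -0.0178] 0.11263135722805478
```

View pics/o10_scene.png

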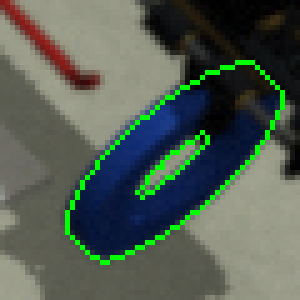

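```bash
python3 -m jog '[{"rot":[0,0,0.08],"travel":[0.03,0,-0.02],"jaw":1},{"rot":[0,0,0],"travel":[0.05,0,-0.025],"jaw":1},{"rot":[0,0,0],"travel":[0.037,0,0],"jaw":1},{"rot":[0,0,0],"travel":[0,0,0],"jaw":1},{"rot":[0,0,0],"travel":[0,0,0],"jaw":1}]'
python3 - <<'E'
from h import *
plan((.645,.243,.246),.1915)
s=ctrl.get_state();add_wrist(s)
I={n:ctrl.get_image(n) for n in("wrist","scene")}
for n in I: cv2.imwrite(f"pics/{n}11.png",I[n][:,:,::-1])
im=I["wrist"]
m=roi(cmask(im,"red"),(0,180,200,238))
print("hook",fit(hook_mask,{"wrist":m},[.394,.193,.195],[.01,.01,.05]))
f=lambda n,x,y,z,w,t:ring_mask(n,x,y,z,w,.075,.042,tilt=t)
print(*fit_occ(f,{"wrist":im},"blue",dict(wrist=(225,90,330,238)),[.633,.24,.2,.195,.02],[.005,.005,.01,.05,.05]))
cv2.imwrite("pics/c11.png",cv2.resize(I["scene"][130:240,360:470,::-1],None,fx=5,fy=5,interpolation=2))
E
```

```text
time: 14.3
position: [0.6335, 0.2422, 0.2455]
tool_rot: [1.066, 1.294, -1.065]
ft_force: [0.6, 0.3, -1.7]
grip_width: 0.116
t 14.3 pos [0.6335 0.2422 0.2455] F [ 0.5636  0.2532 -1.681 ] w 10.1 q7 -0.04
x [ 0.0006  0.0003 -1.    ] y [0.9812 0.1928 0.0007] z [ 0.1928 -0.9812 -0.0002]
rot units [ 0.0287 -0.0018 -0.0076]
rot units [-35.9713   0.012   -0.0029]
world d [0.0115 0.0008 0.0005] travel units [-0.0016  0.0381  0.0046]
hook (array([0.3932, 0.1939, 0.2009]), np.float64(0.22185657872145592))
[0.63   0.2424 0.1911 0.2151 0.0258] 0.017010686200305325
```

View pics/c11.png

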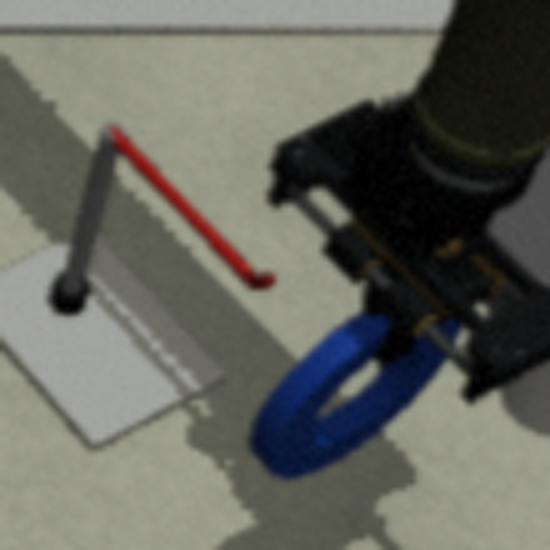

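View pics/wrist11.png

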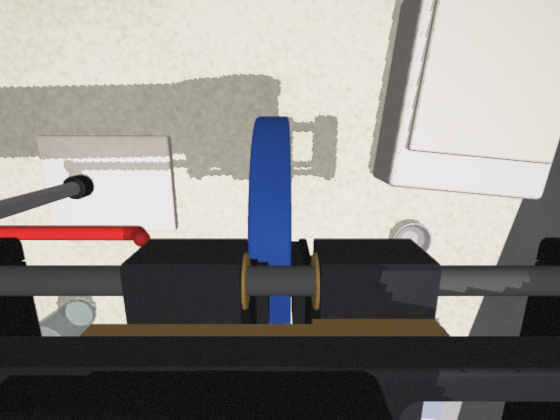

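```bash
python3 -m jog '[{"rot":[0,0,0],"travel":[0,-0.04,0.01],"jaw":1},{"rot":[0,0,0],"travel":[0,-0.07,0],"jaw":1},{"rot":[0,0,0],"travel":[0,-0.07,0],"jaw":1},{"rot":[0,0,0],"travel":[0,-0.07,0],"jaw":1},{"rot":[0,0,0],"travel":[0,-0.07,0],"jaw":1},{"rot":[0,0,0],"travel":[0,-0.06,0],"jaw":1},{"rot":[0,0,0],"travel":[0,0,0],"jaw":1}]'
python3 - <<'E'
from h import *
plan()
I={n:ctrl.get_image(n) for n in("wrist","scene")}
cv2.imwrite("pics/w12.png",I["wrist"][:,:,::-1])
cv2.imwrite("pics/c12.png",cv2.resize(I["scene"][120:230,350:460,::-1],None,fx=5,fy=5,interpolation=2))
E
```

```text
time: 15.1
position: [0.5214, 0.2171, 0.2471]
tool_rot: [1.068, 1.296, -1.062]
ft_force: [0.5, 0.4, -3.6]
grip_width: 0.111
t 15.1 pos [0.5214 0.2171 0.2471] F [ 0.5471  0.4469 -3.5705] w 9.7 q7 -0.17
x [ 0.0015  0.0035 -1.    ] y [0.9812 0.193  0.0022] z [ 0.193  -0.9812 -0.0032]
```

View pics/c12.png

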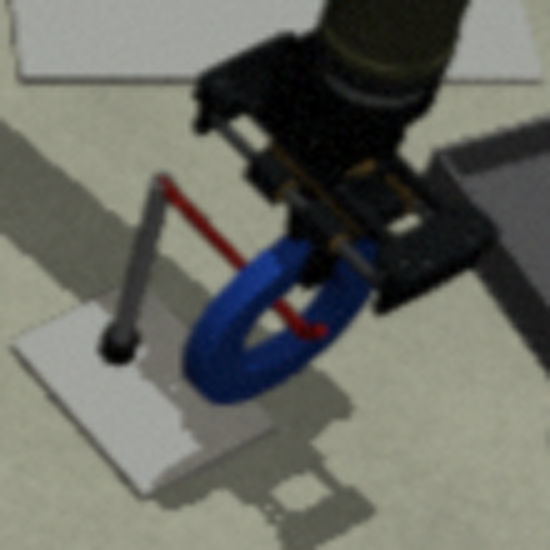

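View pics/w12.png

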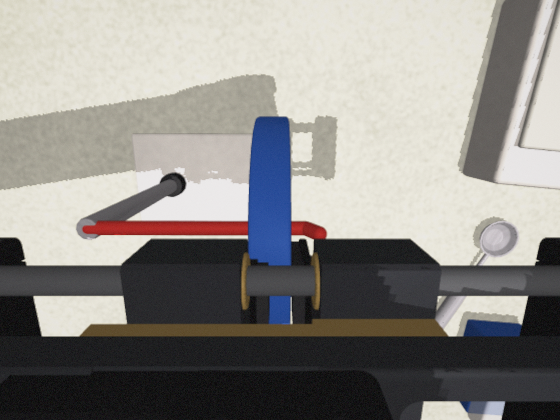

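```bash
python3 -m jog '[{"rot":[0,0,0],"travel":[0,-0.06,0],"jaw":1},{"rot":[0,0,0],"travel":[0,-0.07,0],"jaw":1},{"rot":[0,0,0],"travel":[0,-0.07,0],"jaw":1},{"rot":[0,0,0],"travel":[0,-0.06,0],"jaw":1},{"rot":[0,0,0],"travel":[0.04,0,0],"jaw":1},{"rot":[0,0,0],"travel":[0.04,0,0],"jaw":1},{"rot":[0,0,0],"travel":[0.02,0,0],"jaw":1},{"rot":[0,0,0],"travel":[0,0,0],"jaw":1}]'
python3 -m jog '[{"rot":[0,0,0],"travel":[0.01,0,0],"jaw":1},{"rot":[0,0,0],"travel":[0,0,0],"jaw":1}]'
python3 - <<'E'
from h import *
plan()
I={n:ctrl.get_image(n) for n in("wrist","scene")}
cv2.imwrite("pics/w13.png",I["wrist"][:,:,::-1])
cv2.imwrite("pics/c13.png",cv2.resize(I["scene"][120:230,350:460,::-1],None,fx=5,fy=5,interpolation=2))
E
```

```text
time: 16.0
position: [0.4461, 0.2018, 0.2143]
tool_rot: [1.065, 1.293, -1.067]
ft_force: [-0.8, -0.0, -2.0]
grip_width: 0.112
time: 16.2
position: [0.4464, 0.2023, 0.2127]
tool_rot: [1.067, 1.294, -1.064]
ft_force: [-0.2, 0.8, -3.2]
grip_width: 0.114
t 16.2 pos [0.4464 0.2023 0.2127] F [-0.1566  0.7985 -3.2357] w 9.9 q7 -0.3
x [ 0.0016  0.0006 -1.    ] y [0.9813 0.1923 0.0017] z [ 0.1923 -0.9813 -0.0002]
```

View pics/c13.png

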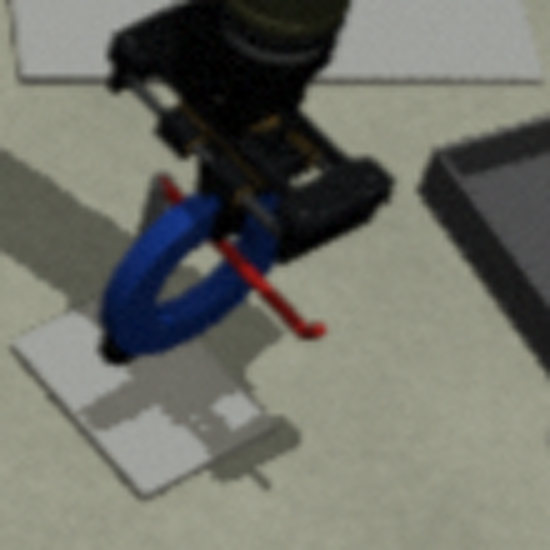

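View pics/w13.png

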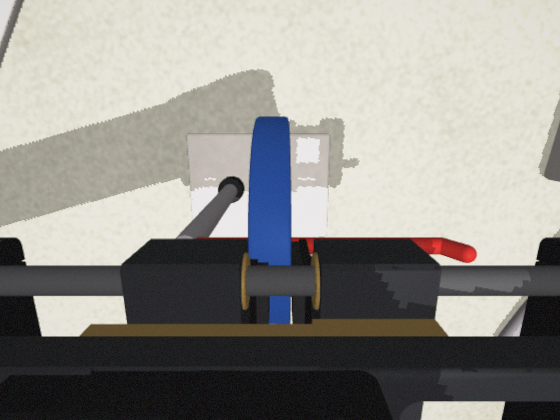

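```bash
python3 -m jog '[{"rot":[0,0,0],"travel":[0.007,0,0],"jaw":1},{"rot":[0,0,0],"travel":[0,0,0],"jaw":1}]'
python3 -m jog '[{"rot":[0,0,0],"travel":[0.006,0,0],"jaw":1},{"rot":[0,0,0],"travel":[0,0,0],"jaw":1}]'
```

```text
time: 16.5
position: [0.446, 0.2024, 0.2107]
tool_rot: [1.067, 1.294, -1.063]
ft_force: [0.6, -0.2, -2.5]
grip_width: 0.112
time: 16.7
position: [0.4463, 0.2026, 0.2095]
tool_rot: [1.067, 1.294, -1.063]
ft_force: [-0.3, -0.6, 0.2]
grip_width: 0.118
```

```bash
python3 -m jog '[{"rot":[0,0,0],"travel":[0,0,0],"jaw":0.65},{"rot":[0,0,0],"travel":[0,0,0],"jaw":0.5},{"rot":[0,0,0],"travel":[0,0,0],"jaw":0.4},{"rot":[0,0,0],"travel":[0,0,0],"jaw":0.3},{"rot":[0,0,0],"travel":[0,0,0],"jaw":0.3},{"rot":[0,0,0],"travel":[0,0,0],"jaw":0.3},{"rot":[0,0,0],"travel":[0,0,0],"jaw":0.3}]'
python3 - <<'E'
from h import *
plan()
I={n:ctrl.get_image(n) for n in("wrist","scene")}
cv2.imwrite("pics/w14.png",I["wrist"][:,:,::-1])
cv2.imwrite("pics/c14.png",cv2.resize(I["scene"][120:230,350:460,::-1],None,fx=5,fy=5,interpolation=2))
E
```

```text
time: 17.4
position: [0.4461, 0.2024, 0.209]
tool_rot: [1.067, 1.294, -1.063]
ft_force: [-0.7, 0.6, 0.7]
grip_width: 0.35
t 17.4 pos [0.4461 0.2024 0.209 ] F [-0.7206  0.5523  0.6628] w 30.5 q7 -0.3
x [ 0.0017  0.0012 -1.    ] y [0.9813 0.1927 0.0019] z [ 0.1927 -0.9813 -0.0008]
```

View pics/c14.png

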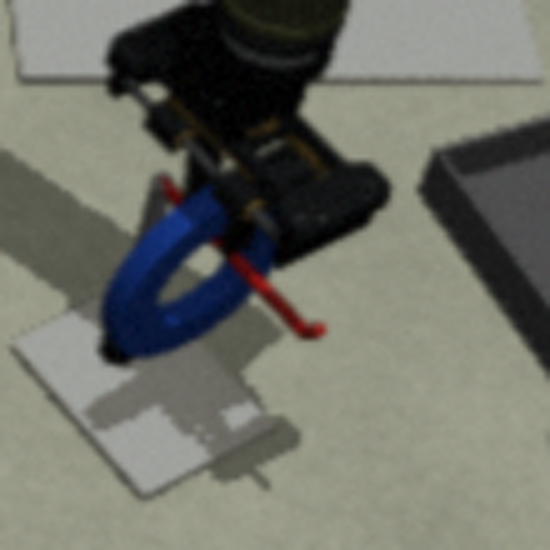

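View pics/w14.png

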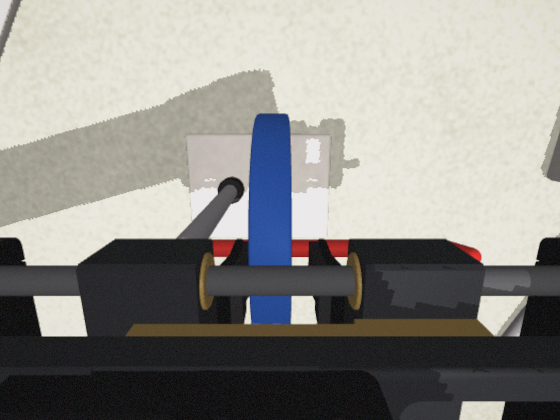

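```bash
python3 -m jog '[{"rot":[0,0,0],"travel":[0,-0.01,0],"jaw":0.3},{"rot":[0,0,0],"travel":[-0.02,0,0],"jaw":0.3},{"rot":[0,0,0],"travel":[-0.04,0,0],"jaw":0.2},{"rot":[0,0,0],"travel":[-0.06,0,0],"jaw":0.2},{"rot":[0,0,0],"travel":[-0.08,0,0],"jaw":0},{"rot":[0,0,0],"travel":[-0.1,0,0],"jaw":-0.2},{"rot":[0,0,0],"travel":[-0.1,0,0],"jaw":-0.3},{"rot":[0,0,0],"travel":[0,0,0],"jaw":-0.3}]'
python3 - <<'E'
from h import *
plan((.614,-.219,.32),-.035)
s=ctrl.get_state();add_wrist(s)
I={n:ctrl.get_image(n) for n in("wrist","scene")}
cv2.imwrite("pics/w15.png",I["wrist"][:,:,::-1])
cv2.imwrite("pics/c15.png",cv2.resize(I["scene"][120:230,350:460,::-1],None,fx=5,fy=5,interpolation=2))
f=lambda n,x,y,z,w,t:ring_mask(n,x,y,z,w,.075,.042,tilt=t)
print(*fit_occ(f,{"wrist":I["wrist"],"scene":I["scene"]},"blue",dict(wrist=(225,50,330,238),scene=(360,140,420,200)),[.443,.203,.163,.195,.02],[.005,.005,.01,.05,.05]))
E
```

```text
time: 18.3
position: [0.4449, 0.2026, 0.3343]
tool_rot: [1.074, 1.292, -1.056]
ft_force: [0.2, 0.4, 0.1]
grip_width: 0.621
t 18.3 pos [0.4449 0.2026 0.3343] F [0.1811 0.4187 0.1192] w 54.0 q7 -0.33
x [ 0.0084  0.0065 -0.9999] y [0.9812 0.1925 0.0095] z [ 0.1926 -0.9813 -0.0047]
rot units [ 2.6213 -0.0663 -0.1019]
rot units [-33.3782   0.149   -0.097 ]
world d [ 0.1691 -0.4216 -0.0143] travel units [0.0432 0.282  1.4878]
[ 0.4396  0.2031  0.1602  0.1989 -0.0138] 0.09649892341010513
```

View pics/c15.png

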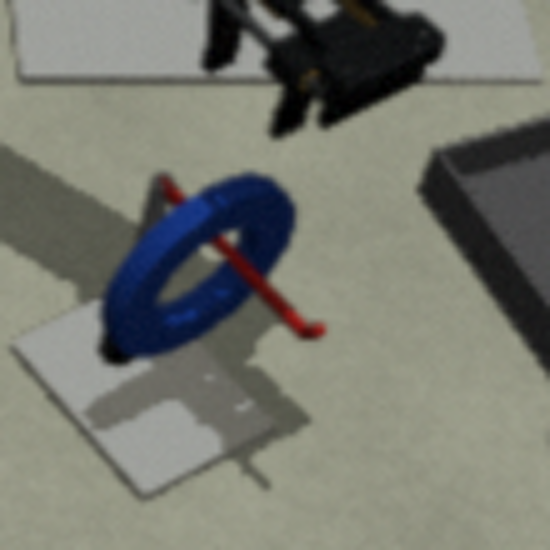

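View pics/w15.png

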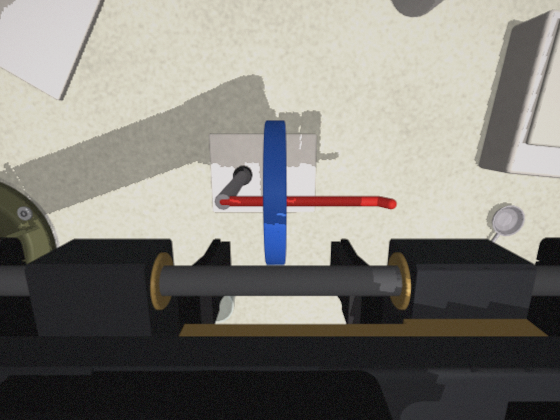

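Step 1 done: the blue ring hangs freely on the rear of the arm, with the fit putting its centre about 45 mm from the post and 40 mm below the arm. Next, the orange ring.

```bash
python3 - <<'E'
from h import *
s=ctrl.get_state();add_wrist(s)
m=roi(cmask(cv2.imread("pics/w15.png")[:,:,::-1],"red"),(200,180,410,225))
print("hook",fit(hook_mask,{"wrist":m},[.394,.193,.195],[.01,.01,.05]))
E
python3 -m jog '[{"rot":[0,0,0],"travel":[0,0.01,0.06],"jaw":-0.3},{"rot":[0,0,0],"travel":[0,0.024,0.124],"jaw":-0.3},{"rot":[0,0,0],"travel":[0,0.024,0.124],"jaw":-0.3},{"rot":[0,0,0],"travel":[0,0.024,0.124],"jaw":-0.3},{"rot":[0,0,0],"travel":[0,0.024,0.124],"jaw":-0.3},{"rot":[0,0,0],"travel":[0,0.024,0.124],"jaw":-0.3},{"rot":[0,0,0],"travel":[0,0.024,0.124],"jaw":-0.3},{"rot":[0,0,0],"travel":[0,0.024,0.124],"jaw":-0.3}]'
python3 -m jog '[{"rot":[0,0,0],"travel":[0,0.024,0.124],"jaw":-0.3},{"rot":[0,0,0],"travel":[0,0.024,0.124],"jaw":-0.3},{"rot":[0.9,0,0],"travel":[0.043,0.024,0.124],"jaw":-0.3},{"rot":[0.9,0,0],"travel":[0,0.012,0.124],"jaw":-0.3},{"rot":[0.82,0,-0.1],"travel":[0,0,0],"jaw":-0.3},{"rot":[0,0,0],"travel":[0,0,0],"jaw":-0.3},{"rot":[0,0,0],"travel":[0,0,0],"jaw":-0.3}]'
python3 - <<'E'
from h import *
s=ctrl.get_state();add_wrist(s)
im=ctrl.get_image("wrist");cv2.imwrite("pics/w16.png",im[:,:,::-1])
f=lambda n,x,y,w,t:ring_mask(n,x,y,.069,w,.055,.023,tilt=t)
r,c=fit_occ(f,{"wrist":im},"orange",dict(wrist=(220,90,340,238)),[.614,-.219,-.035,0],[.005,.005,.05,.05],out="o16");print(r,c)
plan((r[0],r[1],.095),-.035)
E
```

```text
hook (array([0.3898, 0.1943, 0.1926]), np.float64(0.2916825705263888))
time: 19.2
position: [0.5487, -0.0625, 0.3281]
tool_rot: [1.066, 1.296, -1.064]
ft_force: [1.0, 0.4, -0.3]
grip_width: 0.649
time: 19.9
position: [0.5995, -0.2021, 0.315]
tool_rot: [1.23, 1.201, -1.238]
ft_force: [-0.9, -0.4, -0.5]
grip_width: 0.651
[ 0.6141 -0.2191 -0.0336  0.0177] 0.1331627731409638
t 19.95 pos [ 0.5996 -0.2017  0.3153] F [-0.4907  0.0521  0.0498] w 56.6 q7 0.51
x [-0.0077  0.0021 -1.    ] y [ 0.9995 -0.0316 -0.0077] z [-0.0316 -0.9995 -0.0019]
rot units [ 0.0393 -0.0215  0.0888]
rot units [-35.9605  -0.1393  -0.0337]
world d [ 0.0144 -0.0174 -0.2203] travel units [0.7339 0.0556 0.0578]
```

View pics/w16.png

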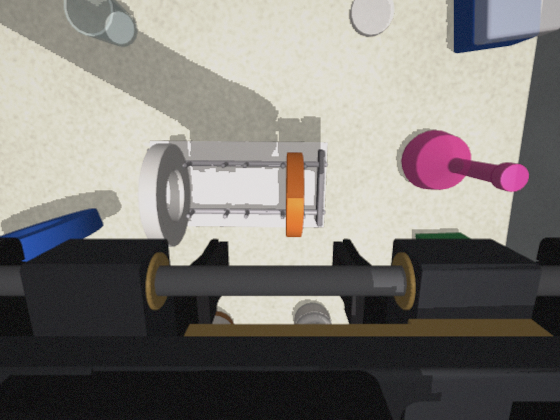

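```bash
python3 -m jog '[{"rot":[0.04,0,0.09],"travel":[0.03,0.025,0.029],"jaw":-0.3},{"rot":[0,0,0],"travel":[0.1,0.025,0.029],"jaw":-0.3},{"rot":[0,0,0],"travel":[0.13,0,0],"jaw":-0.3},{"rot":[0,0,0],"travel":[0.13,0,0],"jaw":-0.3},{"rot":[0,0,0],"travel":[0.12,0,0],"jaw":-0.3},{"rot":[0,0,0],"travel":[0.08,0,0],"jaw":-0.3},{"rot":[0,0,0],"travel":[0.03,0,0],"jaw":-0.3},{"rot":[0,0,0],"travel":[0,0,0],"jaw":-0.3}]'
python3 - <<'E'
from h import *
plan((.614,-.219,.095),-.035)
im=ctrl.get_image("wrist");cv2.imwrite("pics/w17.png",im[:,:,::-1])
E
```

```text
time: 20.75
position: [0.6135, -0.2202, 0.1286]
tool_rot: [1.237, 1.193, -1.237]
ft_force: [-0.1, 0.4, -0.1]
grip_width: 0.649
t 20.75 pos [ 0.6135 -0.2202  0.1286] F [-0.0812  0.4099 -0.1141] w 56.4 q7 0.6
x [-0.001   0.0014 -1.    ] y [ 0.9993 -0.0373 -0.0011] z [-0.0373 -0.9993 -0.0014]
rot units [-0.0263 -0.0161  0.012 ]
rot units [35.9737  0.0189  0.0252]
world d [ 0.0005  0.0012 -0.0336] travel units [ 0.112   0.0016 -0.0039]
```

View pics/w17.png

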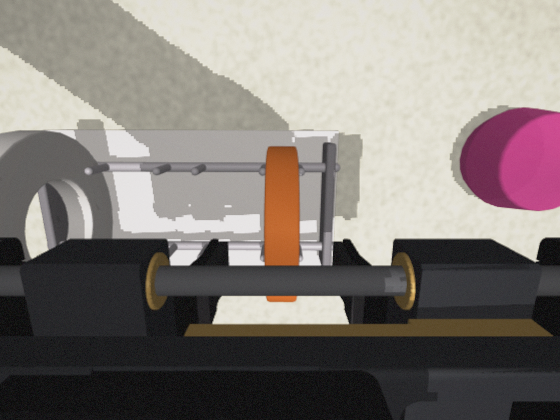

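```bash
python3 -m jog '[{"rot":[0,0,0],"travel":[0.05,0.002,-0.004],"jaw":-0.3},{"rot":[0,0,0],"travel":[0.04,0,0],"jaw":-0.3},{"rot":[0,0,0],"travel":[0.022,0,0],"jaw":-0.2},{"rot":[0,0,0],"travel":[0,0,0],"jaw":-0.1}]'
python3 -m jog '[{"rot":[0,0,0],"travel":[0,0,0],"jaw":1},{"rot":[0,0,0],"travel":[0,0,0],"jaw":1},{"rot":[0,0,0],"travel":[0,0,0],"jaw":1},{"rot":[0,0,0],"travel":[0,0,0],"jaw":1},{"rot":[0,0,0],"travel":[0,0,0],"jaw":1},{"rot":[0,0,0],"travel":[0,0,0],"jaw":1},{"rot":[0,0,0],"travel":[0,0,0],"jaw":1},{"rot":[0,0,0],"travel":[0,0,0],"jaw":1}]' 30
python3 -m jog '[{"rot":[0,0,0],"travel":[0,0,0],"jaw":1},{"rot":[0,0,0],"travel":[0,0,0],"jaw":1}]'
```

```text
time: 21.2
position: [0.614, -0.2192, 0.0949]
tool_rot: [1.238, 1.193, -1.237]
ft_force: [0.4, -0.2, 0.1]
grip_width: 0.582
time: 22.0
position: [0.6147, -0.2196, 0.0962]
tool_rot: [1.238, 1.191, -1.236]
ft_force: [0.4, 0.1, -0.8]
grip_width: 0.112
time: 22.2
position: [0.6147, -0.2196, 0.0962]
tool_rot: [1.238, 1.191, -1.236]
ft_force: [-1.3, 0.8, 0.2]
grip_width: 0.113
```

```bash
python3 -m jog '[{"rot":[0,0,0],"travel":[-0.02,0,0],"jaw":1},{"rot":[0,0,0],"travel":[-0.05,0,0],"jaw":1},{"rot":[0,0,0],"travel":[-0.09,0,0],"jaw":1},{"rot":[0,0,0],"travel":[-0.12,0,0],"jaw":1},{"rot":[0,0,0],"travel":[-0.12,0,0],"jaw":1},{"rot":[0,0,0],"travel":[-0.12,0,0],"jaw":1},{"rot":[0,0,0],"travel":[-0.08,0,0],"jaw":1},{"rot":[0,0,0],"travel":[0,0,0],"jaw":1}]'
python3 - <<'E'
from h import *
s=ctrl.get_state();add_wrist(s)
I={n:ctrl.get_image(n) for n in("wrist","scene")};im=I["wrist"]
cv2.imwrite("pics/w18.png",im[:,:,::-1]);cv2.imwrite("pics/s18.png",I["scene"][:,:,::-1])
f=lambda n,x,y,z,w,t:ring_mask(n,x,y,z,w,.055,.023,tilt=t)
r,c=fit_occ(f,{"wrist":im},"orange",dict(wrist=(220,90,340,238)),[s["position"][0]-.003,s["position"][1],s["position"][2]-.027,-.035,0],[.005,.005,.01,.05,.05],out="o18");print(r,c)
plan((.65,.245,.245),.1925)
E
```

```text
time: 23.0
position: [0.6159, -0.2214, 0.2817]
tool_rot: [1.24, 1.184, -1.232]
ft_force: [0.5, -0.4, -0.5]
grip_width: 0.116
[ 0.6114 -0.2212  0.2462 -0.0226  0.0217] 0.016042684355678904
t 23.1 pos [ 0.6145 -0.2201  0.277 ] F [-0.7442  0.6316 -1.3454] w 9.6 q7 0.54
x [ 0.0021  0.0008 -1.    ] y [ 0.9993 -0.0385  0.0021] z [-0.0385 -0.9993 -0.0009]
rot units [-2.647  -0.0077 -0.0247]
rot units [33.353  -0.0361  0.0112]
world d [ 0.0355  0.4651 -0.032 ] travel units [ 0.1082  0.0584 -1.5535]
```

View pics/w18.png

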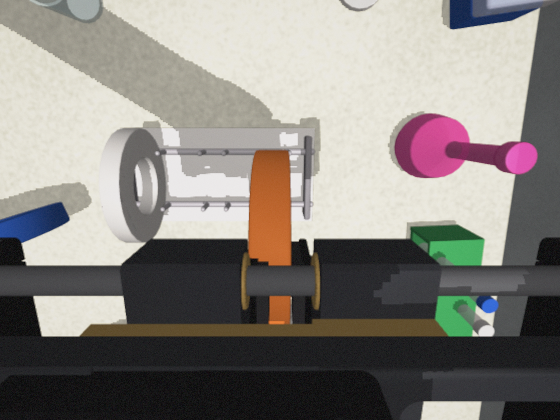

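View pics/s18.png

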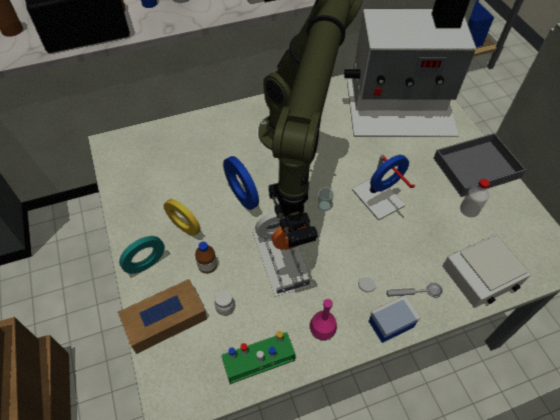

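```bash
python3 -m jog '[{"rot":[-0.9,0,0],"travel":[0,0,0],"jaw":1},{"rot":[-0.9,0,-0.02],"travel":[0,0,0],"jaw":1},{"rot":[-0.84,0,0],"travel":[0,0,0],"jaw":1},{"rot":[0,0,0],"travel":[0,0.012,-0.05],"jaw":1},{"rot":[0,0,0],"travel":[0,0.025,-0.1],"jaw":1},{"rot":[0,0,0],"travel":[0,0.031,-0.12],"jaw":1},{"rot":[0,0,0],"travel":[0,0.031,-0.12],"jaw":1},{"rot":[0,0,0],"travel":[0,0.031,-0.12],"jaw":1}]'
python3 -m jog '[{"rot":[0,0,0],"travel":[0,0.031,-0.12],"jaw":1},{"rot":[0,0,0],"travel":[0,0.031,-0.12],"jaw":1},{"rot":[0,0,0],"travel":[0,0.031,-0.12],"jaw":1},{"rot":[0,0,0],"travel":[0,0.031,-0.12],"jaw":1},{"rot":[0,0,0],"travel":[0,0.031,-0.12],"jaw":1},{"rot":[0,0,0],"travel":[0,0.031,-0.12],"jaw":1},{"rot":[0,0,0],"travel":[0,0.031,-0.12],"jaw":1},{"rot":[0,0,0],"travel":[0,0.03,-0.1],"jaw":1}]'
python3 -m jog '[{"rot":[0,0,0],"travel":[0,0.015,-0.04],"jaw":1},{"rot":[0,0,0],"travel":[0,0,0],"jaw":1},{"rot":[0,0,0],"travel":[0,0,0],"jaw":1}]'
cat > look.py <<'E'
from h import *
import sys
k=sys.argv[1]
plan((.64,.2405,.237),.1925)
s=ctrl.get_state();add_wrist(s)
I={n:ctrl.get_image(n) for n in("wrist","scene")};im=I["wrist"]
cv2.imwrite(f"pics/w{k}.png",im[:,:,::-1]);cv2.imwrite(f"pics/c{k}.png",cv2.resize(I["scene"][120:240,350:470,::-1],None,fx=4.8,fy=4.8,interpolation=2))
f=lambda n,x,y,z,w,t:ring_mask(n,x,y,z,w,.055,.023,tilt=t)
p=s["position"]
r,c=fit_occ(f,{"wrist":im},"orange",dict(wrist=(220,90,340,238)),[p[0]-.003,p[1],p[2]-.027,.1925,0],[.005,.005,.01,.05,.05]);print("ring",r,c)
m=roi(cmask(im,"red"),(0,170,245,238))
for u in range(20,245,20):
    q=np.where(m[:,u])[0]
    if len(q)>3: print(u,q.min(),q.max(),back("wrist",(u,q.mean()),.2))
d=np.array([np.cos(.1925),np.sin(.1925)]);v=r[:2]-[.394,.194];print("s",v@d,"lat",v@[-d[1],d[0]])
E
python3 look.py 19
```

```text
time: 23.9
position: [0.6226, -0.0605, 0.2746]
tool_rot: [1.066, 1.297, -1.069]
ft_force: [0.4, -0.1, -1.6]
grip_width: 0.114
time: 24.7
position: [0.6412, 0.2316, 0.2745]
tool_rot: [1.064, 1.298, -1.068]
ft_force: [0.1, 0.9, -1.2]
grip_width: 0.114
time: 25.0
position: [0.6446, 0.2388, 0.2759]
tool_rot: [1.066, 1.293, -1.07]
ft_force: [0.5, -1.0, 0.1]
grip_width: 0.111
t 25.0 pos [0.6446 0.2388 0.2759] F [ 0.4935 -0.9847  0.0639] w 9.7 q7 0.04
x [-0.0018 -0.0016 -1.    ] y [ 0.9821  0.1886 -0.0021] z [ 0.1886 -0.9821  0.0013]
rot units [-0.0316  0.0146  0.024 ]
rot units [35.9684  0.0377 -0.0229]
world d [-0.0046  0.0017 -0.0389] travel units [ 0.1297 -0.0137 -0.0086]
ring [0.6406 0.2381 0.2375 0.2165 0.0284] 0.013884380972988608
20 209 215 [0.4457 0.2062 0.2   ]
40 209 220 [0.4609 0.2071 0.2   ]
60 209 220 [0.4761 0.21   0.2   ]
80 209 220 [0.4913 0.213  0.2   ]
100 208 220 [0.5065 0.2163 0.2   ]
120 208 220 [0.5216 0.2193 0.2   ]
140 209 222 [0.5369 0.221  0.2   ]
s 0.25048918023436517 lat -0.0039117290816253975
```

View pics/w19.png

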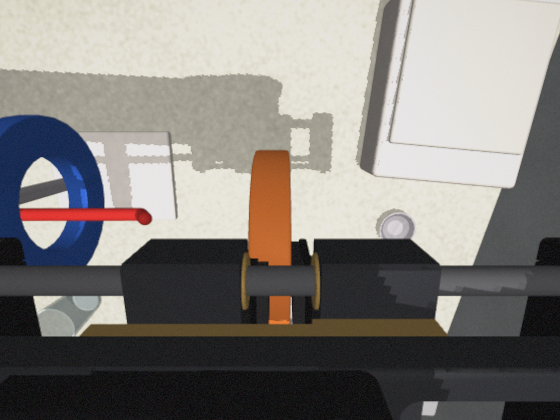

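View pics/c19.png

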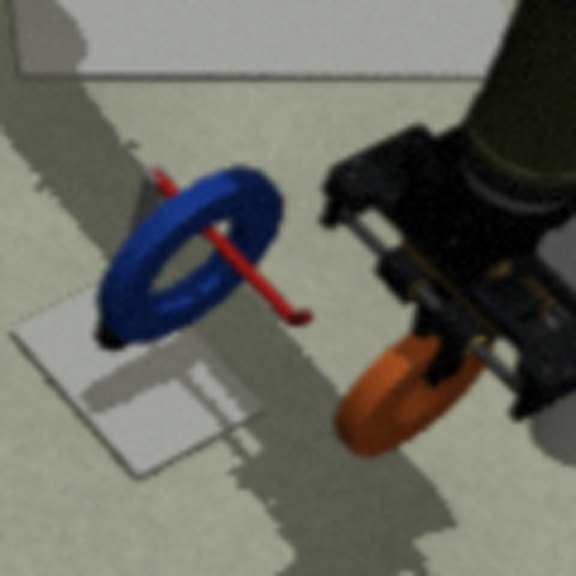

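```bash
python3 -m jog '[{"rot":[0,0,0.02],"travel":[0.04,0,-0.013],"jaw":1},{"rot":[0,0,0],"travel":[0.06,0,0],"jaw":1},{"rot":[0,0,0],"travel":[0.038,0,0],"jaw":1},{"rot":[0,0,0],"travel":[0,0,0],"jaw":1},{"rot":[0,0,0],"travel":[0,0,0],"jaw":1},{"rot":[0,0,0],"travel":[0,0,0],"jaw":1}]'
python3 look.py 20
```

```text
time: 25.7
position: [0.6443, 0.2452, 0.236]
tool_rot: [1.069, 1.293, -1.064]
ft_force: [-0.1, -0.9, -1.2]
grip_width: 0.111
t 25.7 pos [0.6443 0.2452 0.236 ] F [-0.0824 -0.8853 -1.1752] w 9.7 q7 0.04
x [ 0.0021  0.0015 -1.    ] y [0.9816 0.1907 0.0024] z [ 0.1907 -0.9816 -0.001 ]
rot units [-0.0071 -0.012  -0.0271]
rot units [35.9928 -0.0426  0.0188]
world d [-0.0043 -0.0047  0.001 ] travel units [-0.0032 -0.0171  0.0125]
ring [0.6399 0.2446 0.2015 0.2087 0.0202] 0.01397342168761484
20 232 237 [0.4771 0.2139 0.2   ]
40 232 237 [0.4899 0.2164 0.2   ]
60 232 237 [0.5027 0.2189 0.2   ]
80 232 237 [0.5154 0.2214 0.2   ]
100 232 237 [0.5282 0.2239 0.2   ]
s 0.2510754406010917 lat 0.002661468234864115
```

View pics/c20.png

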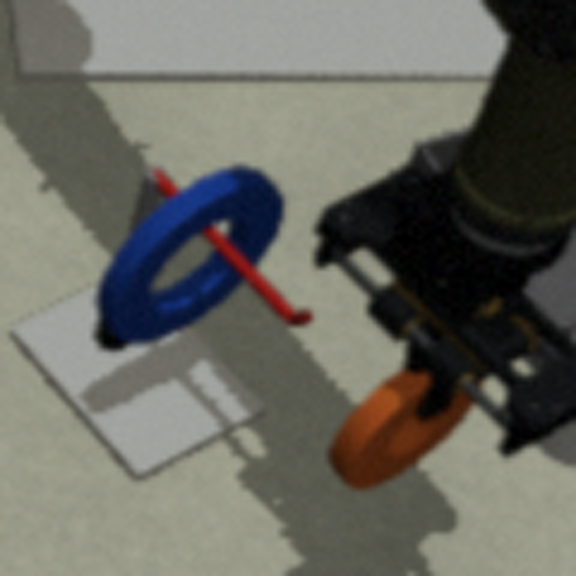

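```bash
python3 -m jog '[{"rot":[0,0,0],"travel":[0,-0.04,0.008],"jaw":1},{"rot":[0,0,0],"travel":[0,-0.06,0],"jaw":1},{"rot":[0,0,0],"travel":[0,-0.06,0],"jaw":1},{"rot":[0,0,0],"travel":[0,-0.06,0],"jaw":1},{"rot":[0,0,0],"travel":[0,-0.04,0],"jaw":1},{"rot":[0,0,0],"travel":[0,-0.02,0],"jaw":1},{"rot":[0,0,0],"travel":[0,0,0],"jaw":1}]'
python3 look.py 21
```

```text
time: 26.5
position: [0.5617, 0.2271, 0.2357]
tool_rot: [1.069, 1.295, -1.064]
ft_force: [0.0, 0.3, -0.5]
grip_width: 0.108
t 26.5 pos [0.5617 0.2271 0.2357] F [ 0.0115  0.3494 -0.5385] w 9.4 q7 -0.04
x [ 0.0013  0.0025 -1.    ] y [0.9815 0.1913 0.0018] z [ 0.1913 -0.9815 -0.0022]
rot units [ 0.0003 -0.0253 -0.0204]
rot units [-35.9997   0.0321  -0.0397]
world d [0.0783 0.0134 0.0013] travel units [-0.0037  0.2648  0.006 ]
ring [0.5577 0.2268 0.2013 0.2165 0.0254] 0.01703534654710781
20 234 237 [0.3946 0.1952 0.2   ]
120 230 237 [0.4584 0.2091 0.2   ]
140 230 237 [0.4712 0.2116 0.2   ]
160 229 237 [0.4839 0.2144 0.2   ]
180 230 237 [0.4968 0.2166 0.2   ]
200 230 237 [0.5095 0.2191 0.2   ]
220 230 237 [0.5223 0.2216 0.2   ]
240 230 237 [0.5351 0.2241 0.2   ]
s 0.16698986907295096 lat 0.0008269985512749937
```

View pics/c21.png

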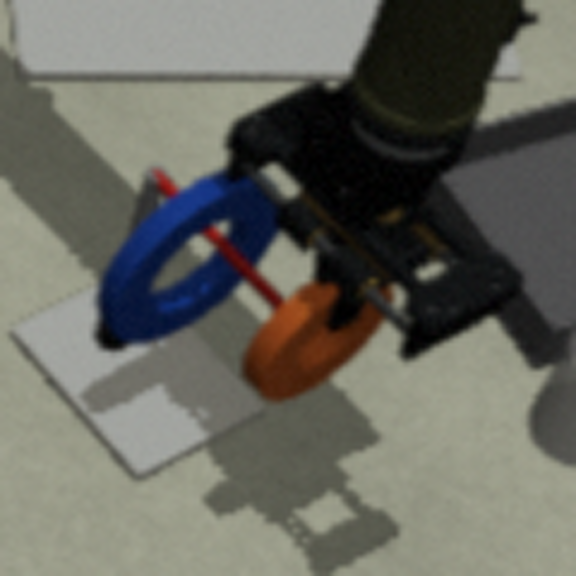

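View pics/w21.png

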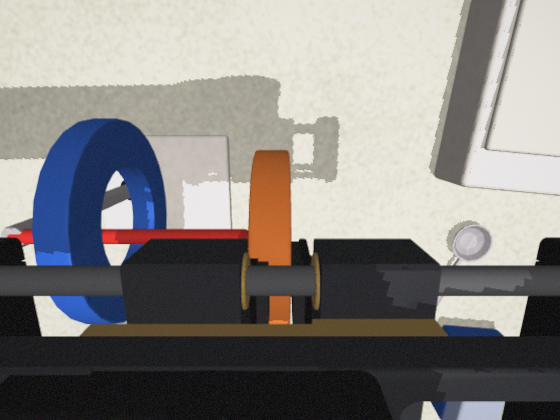

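```bash
python3 -m jog '[{"rot":[0,0,0],"travel":[0,-0.03,0],"jaw":1},{"rot":[0,0,0],"travel":[0,-0.03,0],"jaw":1},{"rot":[0,0,0],"travel":[0,0,0],"jaw":1}]'
python3 -m jog '[{"rot":[0,0,0],"travel":[0,-0.04,0],"jaw":1},{"rot":[0,0,0],"travel":[0,-0.04,0],"jaw":1},{"rot":[0,0,0],"travel":[0,-0.04,0],"jaw":1},{"rot":[0,0,0],"travel":[0,-0.01,0],"jaw":1},{"rot":[0,0,0],"travel":[0,0,0],"jaw":1}]'
python3 look.py 22
```

```text
time: 26.9
position: [0.5431, 0.2232, 0.235]
tool_rot: [1.067, 1.295, -1.066]
ft_force: [-0.2, -0.1, -1.4]
grip_width: 0.113
time: 27.4
position: [0.5058, 0.2163, 0.2353]
tool_rot: [1.068, 1.295, -1.064]
ft_force: [0.5, -0.2, -1.1]
grip_width: 0.111
t 27.4 pos [0.5058 0.2163 0.2353] F [ 0.5324 -0.1552 -1.1485] w 9.6 q7 -0.16
x [ 0.0011  0.0023 -1.    ] y [0.9815 0.1916 0.0015] z [ 0.1916 -0.9815 -0.0021]
rot units [ 0.0034 -0.0235 -0.017 ]
rot units [-35.9966   0.0267  -0.037 ]
world d [0.1342 0.0242 0.0017] travel units [-0.0052  0.4545  0.0066]
ring [0.5021 0.2158 0.1979 0.2262 0.0304] 0.02088590604026841
120 229 237 [0.4027 0.1988 0.2   ]
200 230 237 [0.4537 0.2085 0.2   ]
220 230 237 [0.4665 0.211  0.2   ]
240 230 237 [0.4793 0.2135 0.2   ]
s 0.11022688688820968 lat 0.0007290945113872994
```

View pics/c22.png

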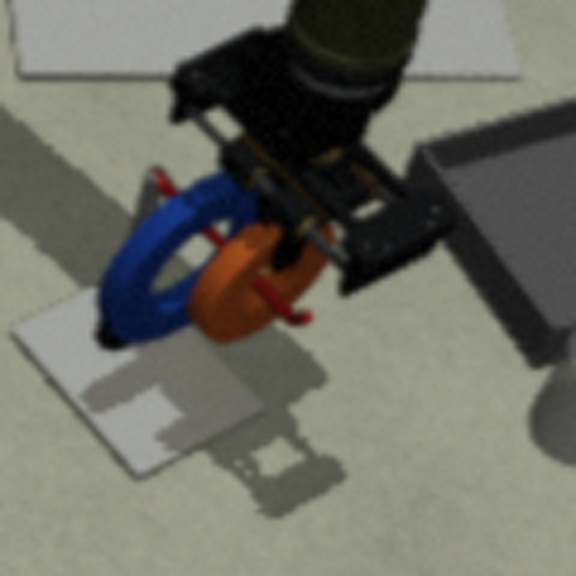

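View pics/w22.png

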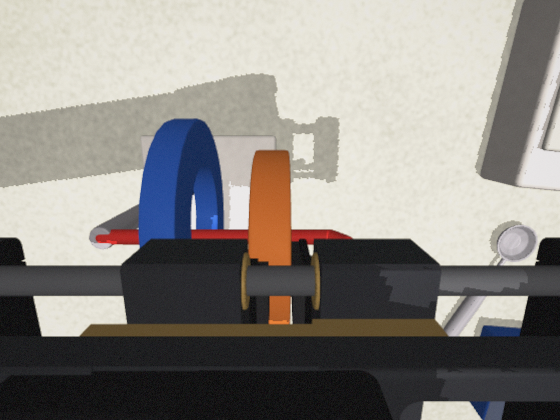

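```bash
python3 -m jog '[{"rot":[0,0,0],"travel":[0.03,0,0],"jaw":1},{"rot":[0,0,0],"travel":[0.03,0,0],"jaw":1},{"rot":[0,0,0],"travel":[0.01,0,0],"jaw":1},{"rot":[0,0,0],"travel":[0,0,0],"jaw":1}]'
python3 -m jog '[{"rot":[0,0,0],"travel":[0.006,0,0],"jaw":1},{"rot":[0,0,0],"travel":[0,0,0],"jaw":1},{"rot":[0,0,0],"travel":[0,0,0],"jaw":1}]'
```

```text
time: 27.9
position: [0.5055, 0.2157, 0.2129]
tool_rot: [1.066, 1.294, -1.067]
ft_force: [-1.0, -0.4, -1.1]
grip_width: 0.112
time: 28.2
position: [0.5061, 0.2161, 0.2124]
tool_rot: [1.068, 1.294, -1.065]
ft_force: [-0.1, -0.8, -1.1]
grip_width: 0.111
```

```bash
python3 -m jog '[{"rot":[0,0,0],"travel":[0.006,0,0],"jaw":1},{"rot":[0,0,0],"travel":[0,0,0],"jaw":1},{"rot":[0,0,0],"travel":[0,0,0],"jaw":1}]'
python3 -m jog '[{"rot":[0,0,0],"travel":[0.004,0,0],"jaw":1},{"rot":[0,0,0],"travel":[0,0,0],"jaw":1},{"rot":[0,0,0],"travel":[0,0,0],"jaw":1}]'
```

```text
time: 28.5
position: [0.5059, 0.2161, 0.2104]
tool_rot: [1.068, 1.294, -1.065]
ft_force: [-0.8, 0.2, -0.9]
grip_width: 0.113
time: 28.8
position: [0.506, 0.2161, 0.2093]
tool_rot: [1.068, 1.294, -1.065]
ft_force: [0.5, 0.6, -0.4]
grip_width: 0.114
```

```bash
python3 -m jog '[{"rot":[0,0,0],"travel":[0.004,0,0],"jaw":1},{"rot":[0,0,0],"travel":[0,0,0],"jaw":1}]'
python3 -m jog '[{"rot":[0,0,0],"travel":[0,0,0],"jaw":0.65},{"rot":[0,0,0],"travel":[0,0,0],"jaw":0.5},{"rot":[0,0,0],"travel":[0,0,0],"jaw":0.4},{"rot":[0,0,0],"travel":[0,0,0],"jaw":0.3},{"rot":[0,0,0],"travel":[0,0,0],"jaw":0.3},{"rot":[0,0,0],"travel":[0,0,0],"jaw":0.3},{"rot":[0,0,0],"travel":[0,0,0],"jaw":0.3}]'
python3 look.py 23
```

```text
time: 29.0
position: [0.5061, 0.2161, 0.2092]
tool_rot: [1.068, 1.294, -1.065]
ft_force: [-1.8, -1.6, 7.0]
grip_width: 0.111
time: 29.7
position: [0.5059, 0.2161, 0.208]
tool_rot: [1.068, 1.294, -1.065]
ft_force: [-0.2, -0.0, 0.1]
grip_width: 0.35
t 29.7 pos [0.5059 0.2161 0.208 ] F [-0.1877 -0.0479  0.1257] w 30.4 q7 -0.14
x [ 0.0008  0.001  -1.    ] y [0.9816 0.191  0.0009] z [ 0.191  -0.9816 -0.0009]
rot units [-0.0035 -0.0098 -0.0108]
rot units [35.9965 -0.017   0.0153]
world d [0.1341 0.0244 0.029 ] travel units [-0.0963  0.4544  0.0053]
ring [0.5022 0.2151 0.1729 0.2165 0.0287] 0.01554253266843808
s 0.11024819351358038 lat -3.9942797076290135e-05
```

View pics/c23.png

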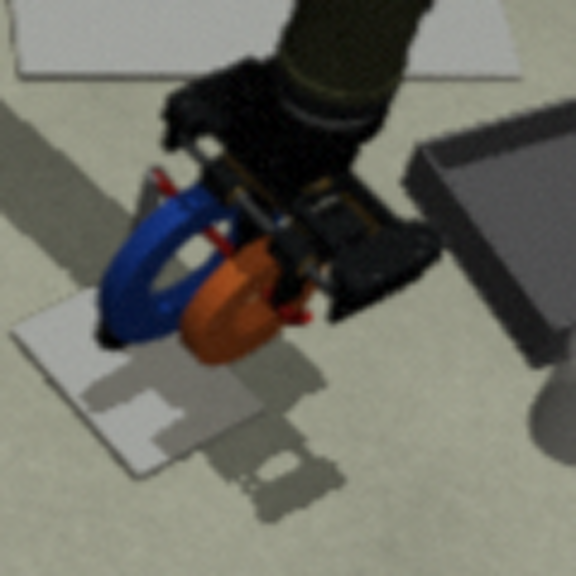

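View pics/w23.png

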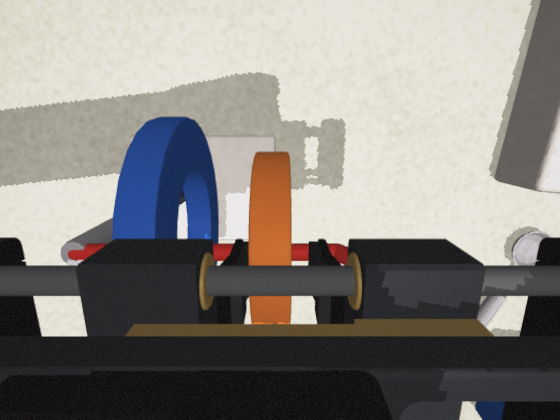

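```bash
python3 -m jog '[{"rot":[0,0,0],"travel":[0,-0.01,0],"jaw":0.3},{"rot":[0,0,0],"travel":[-0.02,0,0],"jaw":0.3},{"rot":[0,0,0],"travel":[-0.04,0,0],"jaw":0.3},{"rot":[0,0,0],"travel":[-0.06,0,0],"jaw":0.3},{"rot":[0,0,0],"travel":[-0.08,0,0],"jaw":0.3},{"rot":[0,0,0],"travel":[-0.1,0,0],"jaw":0.3},{"rot":[0,0,0],"travel":[-0.1,0,0],"jaw":0.3},{"rot":[0,0,0],"travel":[-0.1,0,0],"jaw":0.3}]'
python3 -m jog '[{"rot":[0,0,0],"travel":[0,0,0],"jaw":0.3},{"rot":[0,0,0],"travel":[0,0,0],"jaw":0.3},{"rot":[0,0,0],"travel":[0,0,0],"jaw":0.3}]'
python3 - <<'E'
from h import *
s=ctrl.get_state();add_wrist(s);plan()
I={n:ctrl.get_image(n) for n in("wrist","scene")}
cv2.imwrite("pics/w24.png",I["wrist"][:,:,::-1]);cv2.imwrite("pics/s24.png",I["scene"][:,:,::-1])
cv2.imwrite("pics/c24.png",cv2.resize(I["scene"][120:240,350:470,::-1],None,fx=4.8,fy=4.8,interpolation=2))
d=np.array([np.cos(.1925),np.sin(.1925)])
for col,ro,ri,g,bx in(("blue",.075,.042,[.439,.203,.16,.19,0],dict(wrist=(150,90,330,238),scene=(355,140,420,200))),("orange",.055,.023,[.5022,.215,.18,.2,0],dict(wrist=(220,90,340,238),scene=(370,150,425,205)))):
  for use in(("wrist",),("wrist","scene") if col=="orange" else ("wrist",)):
    r,c=fit_occ(lambda n,x,y,z,w,t:ring_mask(n,x,y,z,w,ro,ri,tilt=t),{n:I[n] for n in use},col,bx,g,[.005,.005,.01,.05,.05])
    v=r[:2]-[.394,.194];print(col,r,c,"s",v@d,"lat",v@[-d[1],d[0]])
E
```

```text
time: 30.6
position: [0.5029, 0.2151, 0.3605]
tool_rot: [1.069, 1.294, -1.064]
ft_force: [0.2, -0.6, 1.2]
grip_width: 0.349
time: 30.9
position: [0.5025, 0.2152, 0.3575]
tool_rot: [1.067, 1.295, -1.066]
ft_force: [-0.4, -0.4, -0.2]
grip_width: 0.356
t 30.9 pos [0.5025 0.2152 0.3575] F [-0.3821 -0.4411 -0.2424] w 31.0 q7 -0.2
x [-0.0001  0.0007 -1.    ] y [0.9816 0.191  0.    ] z [ 0.191  -0.9816 -0.0007]
blue [ 0.4407  0.2032  0.1654  0.1923 -0.0211] 0.047866408405235705 s 0.04760230758611178 lat 5.687012902474566e-05
blue [ 0.4407  0.2032  0.1654  0.1923 -0.0211] 0.047866408405235705 s 0.04760230758611178 lat 5.687012902474566e-05
orange [0.5022 0.2146 0.1713 0.1978 0.0268] 0.04758678042319897 s 0.11012190488925866 lat -0.0004363809707902787
orange [ 0.5001  0.2149  0.1818  0.2036 -0.0134] 0.09215600702032412 s 0.10815930566181968 lat 0.0001799324063295022
```

View pics/c24.png

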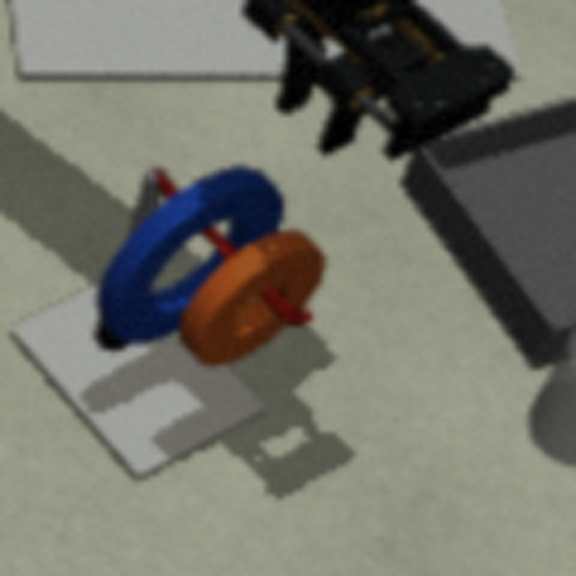

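View pics/w24.png

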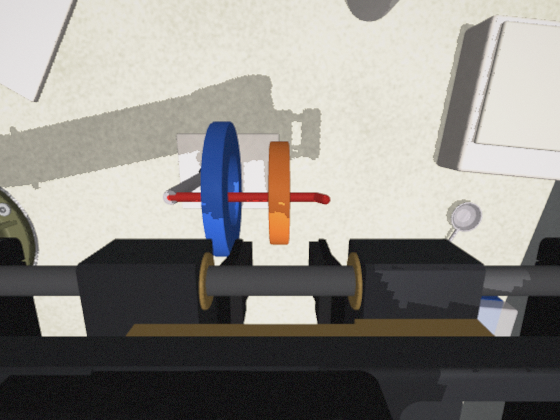

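View pics/s24.png

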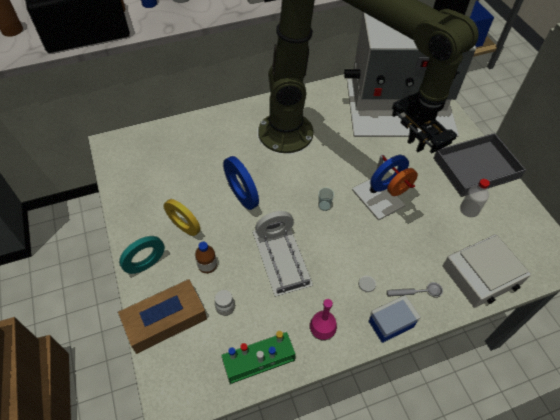

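The wrist picture shows both rings hanging on the arm with the jaws well above them: blue at u≈222, orange at u≈280. White is still in its slot at scene (275,224). Handing in.

```bash
python3 -c "
from bench import ctrl
print(ctrl.close_job())"
```

```text
the job is handed in; nothing more can be done
None
```

I hung the rack's blue ring on the rear half of the arm, then the orange ring in front of it, and handed the job in at about 31 s. The white ring was never touched and still stands in its slot in the last scene picture. No verdict was reported.

**Last checks:**

| Ring | Centre from post axis | Sideways | Height fit | Nominal hanging height | Axis vs arm |
|---|---|---|---|---|---|
| Blue | about 48 mm | under 1 mm | 165 mm | 163 mm | within 0.03 rad |
| Orange | 108–110 mm | under 1 mm | 182 mm (wrist and scene), 171 mm (wrist only) | 182 mm | within 0.03 rad |

The gripper is about 12 cm clear above both rings, and the wrist force reads near zero.

**What failed or disagreed:**
- **First blue grip:** I lifted before the fingers had closed, so they held only about the top 11 mm of the rim. I set the ring back in its slot and regripped it before carrying it over.
- **Jaw reading:** the opening read about 10 mm on both 20 mm thick rings. I did not find out why, but the regripped blue ring and the orange ring were carried without slipping.
- **Wrist-only heights:** these mostly ran about 8 mm low, and 11 mm low for the orange ring, which would put it just inside the 12 mm height tolerance. I trusted the fit with both cameras instead.

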